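# Set up the tin warmer: level, seat the rack, load, start

## Robot

A 6-joint arm with a two-finger parallel gripper is mounted at the origin on the work surface. World frame = base frame: x ahead of the robot, y to its left, z up, the work surface at z = 0. Lengths are in m, angles in rad, forces in N, time in s.
With the tool pointing down it reaches from about 0.3 to 0.825 m from the base axis. Payload 5.4 kg.
Tool frame: the origin (TCP) lies between the finger pads, 19 mm behind the fingertips; this is the grasp point; z points along the fingers, y is the line along which they close (so a half turn about z gives the same grasp; the last joint's range is limited). The gripper opens to 92 mm and grips with 3 to 60 N. Pads are 20 mm wide; open, the fingers measure 128 mm over their backs; the gripper's body (75 mm by 189 mm) begins 69 mm behind the grasp point.
Start: joints at [1.079, 0.158, 1.597, -0, 1.386, -0.21], TCP at [0.16, 0.552, 0.233] pointing down, gripper open.
Joint ranges: [-2.91, 2.91], [-0.94, 2.29], [0.18, 2.7], [-1.29, 4.43], [0.17, 2.64], [-3, 3]. Speed limits (rad/s): [2.57, 2.57, 3.14, 3.14, 3.14, 3.14].

## Interface

Orientations are given as a unit quaternion [w, x, y, z].
In Python, from workcell import arm, cams, job_done gives the robot as it stands. The module is installed in compiled form; this text tells all that it offers.
- The arm moves only by the tool servo_tool, never from a script. Its argument "plan" is a list of rows, each an object with "delta_pos": the shift along the tool's x, y, z each as a share of 2 cm, from -1 to 1, a list of three; "angular": the turn, a rotation vector about the tool's x, y, z each as a share of 4 degrees, from -1 to 1, a list of three; "hand": the opening, from -1 (shut) to 1 (fully open). A call has 1 to 10 rows; each row shifts and turns the commanded pose from where the row before left it, along the tool's axes as they then stand; what a row does not reach is not made up. A row lasts 1/8 s, in which the tool goes at most 62.5 mm and 10.7 degrees, less where a joint would pass 70% of its speed; a pose out of reach is approached as far as the arm can. A call with a number of a shift or a turn outside -1 to 1 is refused whole. A call with a gripper value outside its range is refused whole. The fingers move at their own pace and stop on an object; the grip force is fixed at half the most. Time passes only in rows, so rows that do not move let the fingers close. It gives the time, the measured TCP pose, the force, the opening and the grip force at its end, in the units of the state.
- arm.observe(): the state, without advancing time (a new reading comes with each control period).
- cams.camera(name): name is "side" or "top" or "wrist"; returns a dict with "image" (420x560x3 uint8, red, green, blue), "z_map" (420x560 float32, m along the optical axis (not along the pixel's ray), 0 where there is no reading), "camera_matrix" (3x3 intrinsics, pixels), "R" (3x3) and "t" (3): a world point X has camera coordinates R X + t; the wrist camera has in their place "mount" (4x4, takes a point from camera to tool coordinates, whose origin is the TCP and whose axes are the flange's). Camera axes: x right, y down, z forward; pixel columns grow to the right and rows downward; lengths in m; the calibration is good to about 2 mm. A picture is of the moment at which its call begins: read the wrist's pose just before it.
- job_done(): hands the job in; it is judged then, once.
The state is a dict: "t": time; "joint_positions": joint angles; "joint_vel": joint speeds; "joint_torque": joint torques, N m; "ee_pos": TCP position; "orientation": TCP orientation; "wrist_force": force on the tool from outside, world axes, zero at the start; "torque": the same for the moment, N m; "grip_width": finger opening in m; "finger_force": force on a finger pad.
Only numpy, scipy, OpenCV 4.12 (cv2) and the standard library are available. Lean on these libraries where they do the work, as an engineer would, in place of code of your own. Each camera call takes 0.05 s, during which the arm holds its last target. There are 200 camera calls.

## Task

Get the food-tin warmer on the table going: turn its levelling knob until the hinged hotplate is level (the red line on the knob then points at the black dot), then seat the orange rack flat on the hotplate with both ears fully down over the pegs, either way round. Stand every food tin upright in a pocket of its own, and when all are in press the red start button fully down and let it go. Leave the pot, cutting board, lighter and spoon where they are.

Things in the scene. Friction and masses are not known exactly. Their poses are not given: they have to be found in the camera images.
- base: The tin warmer's white fixed housing, 290 x 280 mm, 45 mm high, held fast to the table. Origin at table height under the centre of the hotplate; -x is its front (towards the robot). Its front strip (top at z = 45 mm) carries the levelling knob at (-148, 60) mm and the start button at (-148, -70) mm. A black dot lies on the strip in front of the knob, at (-182, 60) mm.
- plate (a joint): Tilt of the dark hinged hotplate (180 x 270 x 12 mm), rad: 0 = level with its top 75 mm above the table; positive = front edge up. It is hinged along its rear edge, 90 mm behind its centre, and follows the levelling knob at 0.05 rad of tilt per rad of knob (self-locking: loads do not move it).
- seat (a point): Centre of the hotplate's top face; z is the plate's normal, y the line through the two pegs. Two steel pegs, 12 mm thick and 24 mm high with the upper 9 mm tapered, stand at y = +110 and -110 mm.
- peg_left (a point): Tip of the peg at y = +110 mm on the hotplate.
- peg_right (a point): Tip of the peg at y = -110 mm on the hotplate.
- knob (a joint): Levelling knob, turning about the vertical, rad: positive counter-clockwise seen from above; it starts at 1.3 to 2.7 and the stops are at -1.0 and 3.0. At 0 the plate is level and the red line on the knob points at the black dot; turn clockwise to lower the plate's front. Friction 0.2 N m; stays where it is left.
- knob_grip (a point): On the knob's axis, 77 mm above the table, where the TCP should be to grip it. The grip is a grey bar 46 mm long (knob x axis) and 12 mm thick (y), its top 83 mm and its foot (a black disc 48 mm across) 55 mm above the table. The red line runs along the bar's top from the axis to its -x end.
- start (a joint): Start button travel, m: 0 = out, 0.006 = fully pressed; a spring of 5 N at full press pushes it back out.
- start_top (a point): Centre of the top of the round red start button (32 mm across) on the front strip; press straight down.
- rack: Loose orange rack, 164 (x) x 180 (y) mm, about 350 g; origin: centre of underside. Floor 6 mm thick. Rim (4 mm thick) and ribs (20 mm wide along x, 4 mm along y) rise to z = 20 mm and form four 76 x 76 mm pockets. Central upright black handle, 30 (x) x 12 (y) mm, top at z = 86 mm. 8 mm thick ears at y = +110 and -110 mm have 15 mm holes for the pegs. Fits either way round.
- pot: Titanium pot, 110 mm across and 85 mm high, folding handle (bystander). Origin under its centre.
- board: Blue plastic cutting board 210 x 150 x 9 mm lying flat (bystander). Origin under its centre.
- lighter: Black lighter, 24 x 68 x 12 mm, lying on the cutting board (bystander). Origin under its centre.
- spoon: Stainless spoon 170 mm long, lying on the cutting board along its x axis (bystander).
- pocket0 (a point): Middle of the floor of the rack pocket at (+40, +48) mm in the rack's frame, 6 mm above the rack's underside.
- pocket1 (a point): Middle of the floor of the rack pocket at (+40, -48) mm in the rack's frame, 6 mm above the rack's underside.
- pocket2 (a point): Middle of the floor of the rack pocket at (-40, +48) mm in the rack's frame, 6 mm above the rack's underside.
- pocket3 (a point): Middle of the floor of the rack pocket at (-40, -48) mm in the rack's frame, 6 mm above the rack's underside.
- tin0: Sealed food tin with a green wrap, 60 mm across and 50 mm high, 125 to 250 g, standing on the table. Origin at the centre of its underside, z up. May be absent (two to four tins are there).
- tin1: Sealed food tin with a red wrap, 60 mm across and 50 mm high, 125 to 250 g, standing on the table. Origin at the centre of its underside, z up. May be absent (two to four tins are there).
- tin2: Sealed food tin with a yellow wrap, 60 mm across and 50 mm high, 125 to 250 g, standing on the table. Origin at the centre of its underside, z up. May be absent (two to four tins are there).
- tin3: Sealed food tin with a blue wrap, 60 mm across and 50 mm high, 125 to 250 g, standing on the table. Origin at the centre of its underside, z up. May be absent (two to four tins are there).

How it is judged:
On the way, in this order (a step that is already met when the one before it is completed fails the run):
1. the hotplate is level (within 0.012 rad) (value of joint plate between -0.012 and 0.012 rad), for 0.3 s.
2. the rack is seated on the pegs of the level hotplate (all of step 1 and horizontal distance between rack and seat below 0.005 m and z of rack in the frame of seat below 0.003 m and angle between the y axis of rack and the y axis of seat, either way round below 0.04 rad and angle between the z axis of rack and the z axis of seat, either way round below 0.025 rad), for 0.3 s.
3. every tin stands in a pocket of the seated rack (all of step 2 and (horizontal distance between tin0 and pocket0 below 0.017 m or horizontal distance between tin0 and pocket1 below 0.017 m or horizontal distance between tin0 and pocket2 below 0.017 m or horizontal distance between tin0 and pocket3 below 0.017 m) and z of tin0 in the frame of rack between 0 and 0.01 m and angle between the z axis of each of tin0, tin1, tin2, tin3 and the z axis of rack, either way round below 0.08 rad and angle between each of tin0, tin1, tin2, tin3's own z axis and vertical below 0.15 rad and (horizontal distance between tin1 and pocket0 below 0.017 m or horizontal distance between tin1 and pocket1 below 0.017 m or horizontal distance between tin1 and pocket2 below 0.017 m or horizontal distance between tin1 and pocket3 below 0.017 m) and z of tin1 in the frame of rack between 0 and 0.01 m and (horizontal distance between tin2 and pocket0 below 0.017 m or horizontal distance between tin2 and pocket1 below 0.017 m or horizontal distance between tin2 and pocket2 below 0.017 m or horizontal distance between tin2 and pocket3 below 0.017 m) and z of tin2 in the frame of rack between 0 and 0.01 m and (horizontal distance between tin3 and pocket0 below 0.017 m or horizontal distance between tin3 and pocket1 below 0.017 m or horizontal distance between tin3 and pocket2 below 0.017 m or horizontal distance between tin3 and pocket3 below 0.017 m) and z of tin3 in the frame of rack between 0 and 0.01 m), for 0.3 s.
4. the start button is pressed fully down, with everything in place (all of step 3 and value of joint start above 0.0045 m), for 0.05 s.
At the end, for the whole second after the job is handed in: Plate level within 0.012 rad; rack flat on it within 5 mm and 0.04 rad of the pegs, underside within 3 mm of the plate; every tin at rest, upright on a pocket floor within 17 mm of its middle; start button pressed last and out again (all of step 3 and value of joint start below 0.002 m and linear speed of each of rack, tin0, tin1, tin2, tin3 below 0.02 m/s); the robot touches nothing.
It fails at once if the pot is moved more than 2 cm (distance of pot from where it was at the start of the episode above 0.02 m).
It fails at once if the board is moved more than 2 cm (distance of board from where it was at the start of the episode above 0.02 m).
It fails at once if the lighter is moved more than 2 cm (distance of lighter from where it was at the start of the episode above 0.02 m).
It fails at once if the spoon is moved more than 2 cm (distance of spoon from where it was at the start of the episode above 0.02 m).
Of tin0, tin1, tin2, tin3 only 2 to 4 are there at a start; the rules pass over those that are not, and their reading is None.
At some moment in a run one of tin0, tin1, tin2, tin3 may be knocked a few centimetres aside while the robot is not near it.
Once in a run the grip may slacken for a moment while it holds something.
It also fails if it takes over 210 s, if anything falls off the work surface, if the arm or the gripper's body presses on something with over 40 N, if the wrist force passes 120 N, or if a joint passes its speed limit or range.

## Working session

There is one attempt and no reset: what is moved stays moved. The work goes in short steps, Python scripts to look and compute and a tool call to move; the robot and the scene stay as the last step left them, time stands still between calls to the robot, and variables do not carry over. Pictures are saved under pics/ and viewed, at most 14 in all, crops included, and the job is handed in when it is done.

Besides the shell and the picture viewer there is one more tool, called after "Emit:" as name([rows], argument=value, ...), one row to a line, values as JSON. servo_tool: Moves the arm, as the interface text tells. Shift numbers are shares of 2 cm and turn numbers shares of 4 degrees, none past 1 either way. Its arguments: {"type":"object","properties":{"plan":{"type":"array"}},"required":["plan"]}

```bash
mkdir -p pics
cat > h.py <<'E'
import numpy as np, cv2
from workcell import arm, cams, job_done
from scipy.spatial.transform import Rotation as Ro
def rot(q): return Ro.from_quat([q[1],q[2],q[3],q[0]]).as_matrix()
def cloud(name):
    s=arm.observe(); c=cams.camera(name); K=c["camera_matrix"]; z=c["z_map"]
    v,u=np.mgrid[0:420,0:560]
    P=np.stack([(u-K[0,2])/K[0,0]*z,(v-K[1,2])/K[1,1]*z,z],-1)
    if name=="wrist":
        M=np.array(c["mount"]); R=rot(s["orientation"])
        W=(P@M[:3,:3].T+M[:3,3])@R.T+np.array(s["ee_pos"])
    else: W=(P-np.array(c["t"]))@np.array(c["R"])
    W[z==0]=np.nan
    return c["image"],W,c
def save(n,im,s=1.4):
    cv2.imwrite("pics/"+n+".png",cv2.resize(im[:,:,::-1],None,fx=s,fy=s))
E
python3 - <<'E'
from h import *
for n in ("top","side"):
    im,W,c=cloud(n); np.savez(n+"0.npz",im=im,W=W); save(n+"0",im)
    print(n,c["camera_matrix"].tolist(),c["R"].tolist() if hasattr(c["R"],'tolist') else c["R"],c["t"])
print(arm.observe())
c=cams.camera("wrist");print(c["mount"])
E
```

```text
top [[473.02078854717064, 0.0, 272.65233589409576], [0.0, 473.02078854717064, 202.64215600308398], [0.0, 0.0, 1.0]] [[0.006183003051304206, -0.9999480315053434, -0.008105847386714639], [-0.9855927319984945, -0.004723713017132936, -0.16906996530157706], [0.16902288929317313, 0.009034424382378474, -0.985570718959866]] [-0.03417988  0.55415469  1.35935828]
side [[440.77957609564345, 0.0, 274.5384045877768], [0.0, 440.77957609564345, 212.78681747254268], [0.0, 0.0, 1.0]] [[0.975235574856571, -0.22115951166720865, -0.0020109533300325796], [-0.15214999555869654, -0.6642734435754415, -0.7318409465258918], [0.16051776345832378, 0.7140232927289882, -0.6814725123251789]] [-0.5110695   0.12486761  1.32296484]
{'t': 0.1, 'joint_positions': array([ 1.07890590e+00,  1.58996231e-01,  1.59812876e+00,  2.32864224e-06,
        1.38622717e+00, -2.10089941e-01]), 'joint_vel': array([-8.88323780e-04, -2.19679724e-03, -1.85449716e-03,  1.16461932e-03,
        6.79919900e-05, -2.29418400e-03]), 'joint_torque': array([-1.34913089e-04, -3.86510217e+01, -3.22958136e+01,  7.03111058e-02,
        3.40239261e-02, -6.95872723e-05]), 'ee_pos': array([0.15964536, 0.55181579, 0.23240039]), 'orientation': array([-3.03558489e-04,  1.40434651e-01,  9.90089559e-01, -8.25724399e-04]), 'wrist_force': array([ 0.51629887,  1.13544868, -0.48311495]), 'torque': array([ 0.01161256,  0.01417592, -0.01098824]), 'finger_force': 0.0, 'grip_width': 0.09177455182039625}
[[ 1.19081621e-03 -9.55174590e-01 -2.96040681e-01  8.47116166e-02]
 [ 9.99999102e-01  1.31921069e-03 -2.33959044e-04  4.12182599e-04]
 [ 6.14011765e-04 -2.96040137e-01  9.55175303e-01 -1.51160897e-01]
 [ 0.00000000e+00  0.00000000e+00  0.00000000e+00  1.00000000e+00]]
```

View pics/top0.png

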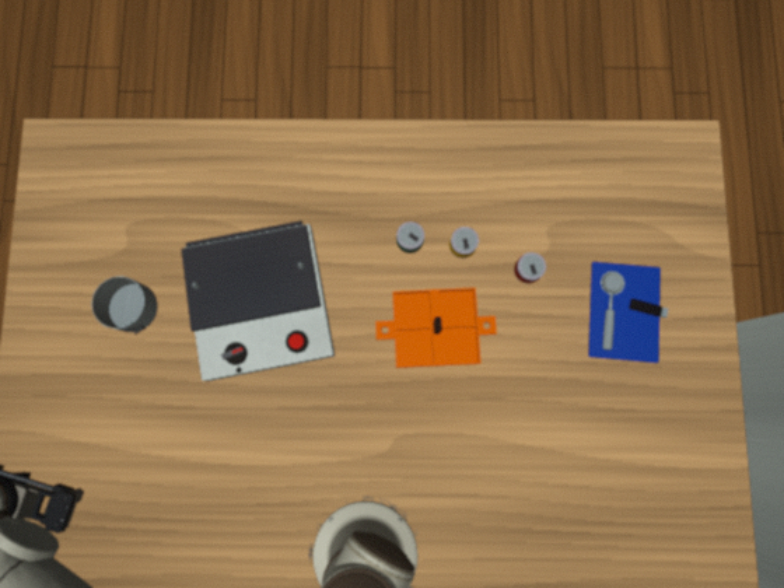

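View pics/side0.png

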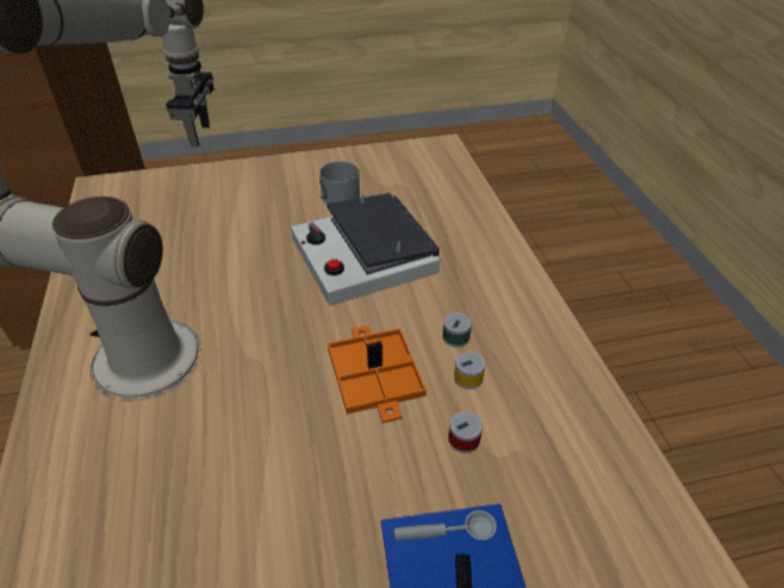

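The top view shows the warmer at left: knob (235,352), red button (297,341), black dot (239,370). The rack is at (437,327), and three tins are visible: green (410,237), yellow (464,241) and red (530,267). The pot is at (127,305) and the board at (626,312).

Run:
```python
from h import *
import sys
for n in ("top","side"):
    d=np.load(n+"0.npz"); im=d["im"]; W=d["W"]; hsv=cv2.cvtColor(im,cv2.COLOR_RGB2HSV); H,S,V=[hsv[...,i].astype(int) for i in range(3)]
    x,y,z=W[...,0],W[...,1],W[...,2]
    print(n,"table z",np.nanmedian(z[abs(z)<.03]))
    red=((H<6)|(H>174))&(S>150)&(V>70)
    nn,l,st,ce=cv2.connectedComponentsWithStats(red.astype(np.uint8))
    for i in range(1,nn):
        if st[i,4]>8:
            p=W[l==i]; print(" red",st[i,4],np.round(ce[i],1),np.round(np.nanmean(p,0),4),np.round(np.nanmax(p,0),4))
    org=((H>=7)&(H<15)&(S>220)&(V>150)); 
    nn,l,st,ce=cv2.connectedComponentsWithStats(org.astype(np.uint8))
    i=1+np.argmax(st[1:,4]); p=W[l==i]; p=p[np.isfinite(p[:,0])]
    r=cv2.minAreaRect(p[:,:2].astype(np.float32)*1000); print(" rack rect",r,np.nanmedian(p[:,2]))
    # tins: points z 0.045..0.055 away
    m=(z>.044)&(z<.056)&(S<60)
    nn,l,st,ce=cv2.connectedComponentsWithStats(m.astype(np.uint8))
    for i in range(1,nn):
        if st[i,4]>60: 
            p=W[l==i];c,rr=cv2.minEnclosingCircle(p[:,:2].astype(np.float32)*1000)
            print(" flat50",st[i,4],np.round(ce[i],1),np.round(np.nanmean(p,0),4),c,rr)
            if st[i,4]>1500: print("  base strip",cv2.minAreaRect(p[:,:2].astype(np.float32)*1000))
    m=(z>.06)&(z<.13)&(V<75)&(x>.2)&(y>.1)
    p=W[m]; print(" dark",m.sum(),np.nanmean(p,0))
    m=(z>.07)&(z<.095)&(x>.2)&(x<.7)&(y<.05)&(y>-.4); p=W[m]
    if len(p): print(" handle",len(p),np.nanmean(p,0),cv2.minAreaRect(p[:,:2].astype(np.float32)*1000))
im=np.load("top0.npz")["im"]; a=im[145:280,120:245]; b=im[195:275,260:360]
a=cv2.resize(a,None,fx=4,fy=4,interpolation=cv2.INTER_CUBIC)
cv2.imwrite("pics/crop0.png",a[:,:,::-1])
```

```text
top table z -0.0002503822265874939
 red 13 [370.2 195.9] [ 0.5796 -0.325   0.0276] [ 0.5937 -0.3176  0.0355]
 red 112 [211.2 243.3] [0.4309 0.1458 0.0645] [0.4475 0.1623 0.0744]
 red 13 [169.5 249.8] [0.4104 0.2618 0.083 ] [0.415  0.2708 0.0894]
 rack rect ((466.4322509765625, -147.3173370361328), (159.7165985107422, 255.08221435546875), 2.8542850017547607) 0.006430521860436683
 flat50 294 [292.7 167.7] [ 0.6607 -0.0907  0.0497] (660.75146484375, -90.31978607177734) 30.25146484375
 flat50 289 [331.6 171.3] [ 0.6502 -0.2074  0.0497] (650.234375, -207.69265747070312) 30.12871742248535
 flat50 291 [379.3 189.7] [ 0.5946 -0.3484  0.0498] (594.3687133789062, -348.9566345214844) 30.264907836914062
 flat50 1770 [188.2 244. ] [0.4302 0.2158 0.047 ] (435.3428649902344, 216.04539489746094) 145.20950317382812
  base strip ((428.52593994140625, 216.64906311035156), (108.9647216796875, 279.0913391113281), 12.386914253234863)
 dark 5638 [0.5607156  0.25263117 0.08163984]
 handle 47 [ 0.46594921 -0.14620001  0.08399203] ((466.7577819824219, -146.43406677246094), (28.942203521728516, 11.413279533386
[... 727 characters left out ...]
 0.0462] (442.0258483886719, 129.3922576904297) 65.77183532714844
 flat50 236 [326.4 229.9] [ 0.6628 -0.0953  0.0492] (663.789306640625, -94.26126098632812) 32.19927215576172
 flat50 162 [104.8 256. ] [ 0.0175 -0.0556  0.05  ] (5.441289901733398, -13.084074020385742) 69.95681762695312
 flat50 285 [335.5 259.1] [ 0.6523 -0.2122  0.0494] (651.52587890625, -210.021728515625) 31.47425651550293
 flat50 363 [332.3 303.3] [ 0.5963 -0.3532  0.0495] (596.719970703125, -351.49176025390625) 31.04789161682129
 dark 2575 [0.56221907 0.2388536  0.08063649]
 handle 69 [ 0.46802492 -0.1521521   0.08071685] ((468.395751953125, -149.62908935546875), (28.974681854248047, 15.262146949768066), 3.646347761154175)
```

View pics/crop0.png

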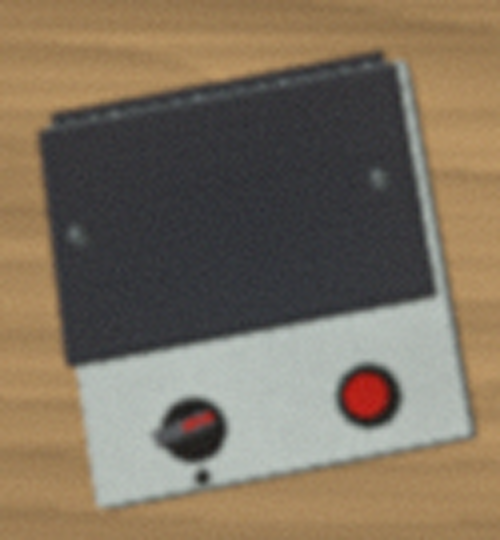

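The crop shows the knob's bar from (160,437) to (212,415), with the red half at the upper right. That puts the knob at about 1.8 rad. The dot is at (202,477).

```bash
cat >> h.py <<'E'
def ray(c,u,v,z,s=None):
    K=np.array(c["camera_matrix"]); d=np.array([(u-K[0,2])/K[0,0],(v-K[1,2])/K[1,1],1.])
    if "mount" in c:
        M=np.array(c["mount"]); Rw=rot(s["orientation"]); o=Rw@M[:3,3]+np.array(s["ee_pos"]); d=Rw@M[:3,:3]@d
    else:
        R=np.array(c["R"]); o=-R.T@np.array(c["t"]); d=R.T@d
    return o+d*(z-o[2])/d[2]
def go(x,y,z,yaw):
    """numbers for a move to tool-down pose; yaw deg of tool y in world"""
    s=arm.observe(); R=rot(s["orientation"]); p=np.array(s["ee_pos"])
    cur=np.degrees(np.arctan2(R[1,1],R[0,1])); 
    a=-(yaw-cur); a=(a+180)%360-180   # turn about tool z (down)
    print("cur",np.round(p,4),"yaw",round(cur,2),"tilt z",np.round(R[:,2],4))
    d=R.T@(np.array([x,y,z])-p)
    print("shift(now axes)/2cm",np.round(d/.02,2),"turn z /4deg",round(a/4,2))
E
python3 - <<'E'
from h import *
d=np.load("top0.npz"); im=d["im"];W=d["W"]; c=cams.camera("top")
hsv=cv2.cvtColor(im,cv2.COLOR_RGB2HSV); S,V=hsv[...,1],hsv[...,2]
m=((S<50)&(V>130)&(W[...,1]>.05)&(W[...,1]<.42)&(W[...,0]<.52)&(W[...,0]>.3)&(W[...,2]>.035)).astype(np.uint8)
m=cv2.morphologyEx(m,cv2.MORPH_CLOSE,np.ones((3,3)))
# front edge: lowest white pixel per column
f=[];us=range(145,235)
for u in us:
    v=np.where(m[:,u])[0]
    if len(v): f.append(ray(c,u,v.max()+.5,.045)[:2])
f=np.array(f); l=cv2.fitLine(f.astype(np.float32),cv2.DIST_HUBER,0,.001,.001).ravel()
print("front line",l,"yaw",np.degrees(np.arctan(-l[0]/l[1])))
yaw=np.arctan(-l[0]/l[1]); ex=np.array([np.cos(yaw),np.sin(yaw)]); ey=np.array([-ex[1],ex[0]])
# right edge
g=[]
for v in range(215,250):
    u=np.where(m[v])[0]; g.append(ray(c,u.max()+.5,v,.045)[:2])
g=np.array(g); l2=cv2.fitLine(g.astype(np.float32),cv2.DIST_HUBER,0,.001,.001).ravel(); print("right yaw",np.degrees(np.arctan2(l2[1],l2[0])))
print("front ex",(np.array(l[2:])@ex),"right ey",np.median(g@ey), "left",max(f@ey))
dot=ray(c,170.5,264.25,.045)[:2]; but=np.array([.4309,.1458])
print("dot",dot,"dot-front",dot@ex-np.array(l[2:])@ex,"but-dot",(but-dot)@ex,(but-dot)@ey)
for n,p,o in (("but",but,(-.148,-.07)),("dot",dot,(-.182,.06))): print(n,"origin",p-o[0]*ex-o[1]*ey)
z=W[...,2]; 
o=(but+.148*ex+.07*ey+dot+.182*ex-.06*ey)/2; print("origin",o,"knob",o-.148*ex+.06*ey)
k=o-.148*ex+.06*ey
go(k[0],k[1],.16,23)
E
```

```text
front line [ 0.19716254 -0.9803708   0.37035888  0.23472562] yaw 11.371081
right yaw 11.347533
front ex 0.40936816 right ey -0.010350226334625057 left 0.26371005910637174
dot [0.37088584 0.26580455] dot-front 0.006644195536554209 but-dot 0.03517573355358807 -0.12948150023677368
but origin [0.56219351 0.24360602]
dot origin [0.56114308 0.24286588]
origin [0.56166829 0.24323595] knob [0.40474365 0.27287814]
cur [0.1597 0.552  0.2327] yaw 73.86 tilt z [-6.e-04 -1.e-03 -1.e+00]
shift(now axes)/2cm [-15.65  -9.99   3.64] turn z /4deg 12.71
```

Emit:
servo_tool([
  {"delta_pos": [-1, -0.64, 0], "angular": [0, 0, 0], "hand": -0.1},
  {"delta_pos": [-1, -0.64, 0], "angular": [0, 0, 0], "hand": -0.1},
  {"delta_pos": [-1, -0.64, 0], "angular": [0, 0, 0], "hand": -0.1},
  {"delta_pos": [-1, -0.64, 0], "angular": [0, 0, 0], "hand": -0.1},
  {"delta_pos": [-1, -0.64, 0], "angular": [0, 0, 0], "hand": -0.1},
  {"delta_pos": [-1, -0.64, 0], "angular": [0, 0, 0], "hand": -0.1},
  {"delta_pos": [-1, -0.64, 0], "angular": [0, 0, 0], "hand": -0.1},
  {"delta_pos": [-1, -0.64, 0], "angular": [0, 0, 0], "hand": -0.1},
  {"delta_pos": [-1, -0.64, 0], "angular": [0, 0, 0], "hand": -0.1},
  {"delta_pos": [-1, -0.64, 0], "angular": [0, 0, 0], "hand": -0.1},
])

```text
t: 1.45
ee_pos: [0.3168, 0.373, 0.2331]
orientation: [-0.0, 0.14, 0.99, -0.0]
wrist_force: [0.1, -0.6, -0.8]
grip_width: 0.0418
finger_force: 0.0
```

Emit:
servo_tool([
  {"delta_pos": [-1, -0.64, 0], "angular": [0, 0, 0], "hand": -0.1},
  {"delta_pos": [-1, -0.64, 0], "angular": [0, 0, 0], "hand": -0.1},
  {"delta_pos": [-1, -0.64, 0], "angular": [0, 0, 0], "hand": -0.1},
  {"delta_pos": [-1, -0.64, 0], "angular": [0, 0, 0], "hand": -0.1},
  {"delta_pos": [-1, -0.64, 0], "angular": [0, 0, 0], "hand": -0.1},
  {"delta_pos": [-0.65, -0.4, 0], "angular": [0, 0, 0], "hand": -0.1},
  {"delta_pos": [0, 0, 1], "angular": [0, 0, 1], "hand": -0.1},
  {"delta_pos": [0, 0, 1], "angular": [0, 0, 1], "hand": -0.1},
  {"delta_pos": [0, 0, 0.5], "angular": [0, 0, 1], "hand": -0.1},
  {"delta_pos": [0, 0, 0.5], "angular": [0, 0, 1], "hand": -0.1},
])

```text
t: 2.7
ee_pos: [0.4047, 0.2732, 0.1727]
orientation: [-0.0, 0.278, 0.961, -0.0]
wrist_force: [0.8, 0.7, 1.2]
grip_width: 0.0411
finger_force: 0.0
```

Emit:
servo_tool([
  {"delta_pos": [0, 0, 0], "angular": [0, 0, 1], "hand": -0.1},
  {"delta_pos": [0, 0, 0], "angular": [0, 0, 1], "hand": -0.1},
  {"delta_pos": [0, 0, 0], "angular": [0, 0, 1], "hand": -0.1},
  {"delta_pos": [0, 0, 0], "angular": [0, 0, 1], "hand": -0.1},
  {"delta_pos": [0, 0, 0], "angular": [0, 0, 1], "hand": -0.1},
  {"delta_pos": [0, 0, 0], "angular": [0, 0, 1], "hand": -0.1},
  {"delta_pos": [0, 0, 0], "angular": [0, 0, 1], "hand": -0.1},
  {"delta_pos": [0, 0, 0], "angular": [0, 0, 1], "hand": -0.1},
  {"delta_pos": [0, 0, 0], "angular": [0, 0, 0.7], "hand": -0.1},
  {"delta_pos": [0, 0, 0], "angular": [0, 0, 0], "hand": -0.1},
])

```text
t: 3.95
ee_pos: [0.4048, 0.2733, 0.1732]
orientation: [-0.0, 0.551, 0.834, -0.0]
wrist_force: [0.3, -0.2, -0.1]
grip_width: 0.0416
finger_force: 0.0
```

Run:
```python
from h import *
im,W,c=cloud("wrist"); np.savez("w1.npz",im=im,W=W); save("w1",im)
go(.4047,.2729,.077,23)
z=W[...,2]; m=(z>.076)&(z<.09)&(np.hypot(W[...,0]-.405,W[...,1]-.273)<.045)
p=W[m]; print(m.sum(),p.mean(0) if len(p) else 0, cv2.minAreaRect(p[:,:2].astype(np.float32)*1000) if len(p) else 0)
hsv=cv2.cvtColor(im,cv2.COLOR_RGB2HSV)
r=((hsv[...,0]<8)|(hsv[...,0]>172))&(hsv[...,1]>140)&(hsv[...,2]>60)&(z>.076)&(z<.09); print("red",r.sum(),np.nanmean(W[r],0))
```

```text
cur [0.4049 0.2732 0.1732] yaw 23.12 tilt z [-2.e-04 -0.e+00 -1.e+00]
shift(now axes)/2cm [-0.01 -0.01  4.81] turn z /4deg 0.03
885 [0.40594177 0.27500452 0.08261922] ((406.7044677734375, 273.6622619628906), (11.892547607421875, 46.082088470458984), 22.97028350830078)
red 153 [0.41086954 0.26389506 0.08357476]
```

View pics/w1.png

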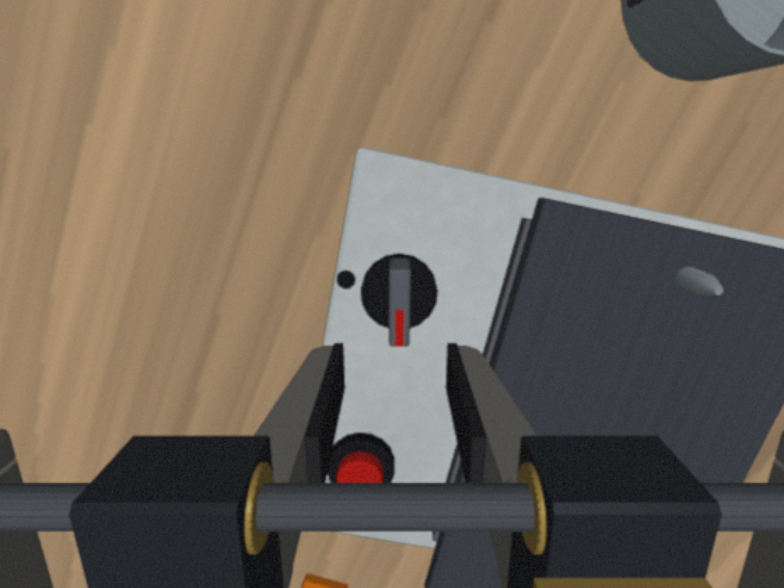

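The wrist view shows the knob bar vertical in the image, from (399,262) to (399,345), lying between the fingers. It measures 46 x 12 mm at yaw 23°, as it should.

Emit:
servo_tool([
  {"delta_pos": [0, 0.08, 1], "angular": [0, 0, 0], "hand": -0.1},
  {"delta_pos": [0, 0, 1], "angular": [0, 0, 0], "hand": -0.1},
  {"delta_pos": [0, 0, 1], "angular": [0, 0, 0], "hand": -0.1},
  {"delta_pos": [0, 0, 1], "angular": [0, 0, 0], "hand": -0.1},
  {"delta_pos": [0, 0, 0.8], "angular": [0, 0, 0], "hand": -0.1},
  {"delta_pos": [0, 0, 0], "angular": [0, 0, 0], "hand": -0.1},
  {"delta_pos": [0, 0, 0], "angular": [0, 0, 0], "hand": -1},
  {"delta_pos": [0, 0, 0], "angular": [0, 0, 0], "hand": -1},
  {"delta_pos": [0, 0, 0], "angular": [0, 0, 0], "hand": -1},
  {"delta_pos": [0, 0, 0], "angular": [0, 0, 0], "hand": -1},
])

```text
t: 5.25
ee_pos: [0.407, 0.274, 0.0779]
orientation: [0.0, 0.552, 0.834, 0.001]
wrist_force: [1.4, 0.2, 1.2]
grip_width: 0.0121
finger_force: 30.0
```

Emit:
servo_tool([
  {"delta_pos": [0, 0, 0], "angular": [0, 0, 0.5], "hand": -1},
  {"delta_pos": [0, 0, 0], "angular": [0, 0, 0.9], "hand": -1},
  {"delta_pos": [0, 0, 0], "angular": [0, 0, 1], "hand": -1},
  {"delta_pos": [0, 0, 0], "angular": [0, 0, 1], "hand": -1},
  {"delta_pos": [0, 0, 0], "angular": [0, 0, 1], "hand": -1},
  {"delta_pos": [0, 0, 0], "angular": [0, 0, 1], "hand": -1},
  {"delta_pos": [0, 0, 0], "angular": [0, 0, 1], "hand": -1},
  {"delta_pos": [0, 0, 0], "angular": [0, 0, 1], "hand": -1},
  {"delta_pos": [0, 0, 0], "angular": [0, 0, 1], "hand": -1},
  {"delta_pos": [0, 0, 0], "angular": [0, 0, 0], "hand": -1},
])

```text
t: 6.5
ee_pos: [0.4074, 0.274, 0.0779]
orientation: [0.0, 0.769, 0.639, 0.001]
wrist_force: [4.0, 1.1, 2.4]
grip_width: 0.0115
finger_force: 30.0
```

Emit:
servo_tool([
  {"delta_pos": [0, 0, 0], "angular": [0, 0, 1], "hand": -1},
  {"delta_pos": [0, 0, 0], "angular": [0, 0, 1], "hand": -1},
  {"delta_pos": [0, 0, 0], "angular": [0, 0, 1], "hand": -1},
  {"delta_pos": [0, 0, 0], "angular": [0, 0, 1], "hand": -1},
  {"delta_pos": [0, 0, 0], "angular": [0, 0, 1], "hand": -1},
  {"delta_pos": [0, 0, 0], "angular": [0, 0, 1], "hand": -1},
  {"delta_pos": [0, 0, 0], "angular": [0, 0, 1], "hand": -1},
  {"delta_pos": [0, 0, 0], "angular": [0, 0, 1], "hand": -1},
  {"delta_pos": [0, 0, 0], "angular": [0, 0, 1], "hand": -1},
])

```text
t: 7.62
ee_pos: [0.4078, 0.2738, 0.0779]
orientation: [0.001, 0.929, 0.37, 0.002]
wrist_force: [5.2, -0.5, 1.1]
grip_width: 0.0118
finger_force: 30.0
```

Emit:
servo_tool([
  {"delta_pos": [0, 0, 0], "angular": [0, 0, 1], "hand": -1},
  {"delta_pos": [0, 0, 0], "angular": [0, 0, 1], "hand": -1},
  {"delta_pos": [0, 0, 0], "angular": [0, 0, 1], "hand": -1},
  {"delta_pos": [0, 0, 0], "angular": [0, 0, 1], "hand": -1},
  {"delta_pos": [0, 0, 0], "angular": [0, 0, 1], "hand": -1},
  {"delta_pos": [0, 0, 0], "angular": [0, 0, 1], "hand": -1},
  {"delta_pos": [0, 0, 0], "angular": [0, 0, 1], "hand": -1},
  {"delta_pos": [0, 0, 0], "angular": [0, 0, 1], "hand": -1},
  {"delta_pos": [0, 0, 0], "angular": [0, 0, 0], "hand": -1},
  {"delta_pos": [0, 0, 0], "angular": [0, 0, 0], "hand": -1},
])

```text
t: 8.88
ee_pos: [0.408, 0.2734, 0.0779]
orientation: [0.0, 0.995, 0.1, 0.002]
wrist_force: [5.1, -1.6, 0.6]
grip_width: 0.012
finger_force: 30.0
```

Run:
```python
from h import *
s=arm.observe(); R=rot(s["orientation"]); print("bar yaw(in base)",np.degrees(np.arctan2(R[1,0],R[0,0]))-11.36, s["ee_pos"],s["grip_width"],s["joint_positions"])
im,W,c=cloud("top"); hsv=cv2.cvtColor(im,cv2.COLOR_RGB2HSV)
# plate slope: dark pixels
a=np.radians(11.36);ex=np.array([np.cos(a),np.sin(a)]);ey=np.array([-ex[1],ex[0]])
L=np.stack([(W[...,:2]-[.5617,.2432])@ex,(W[...,:2]-[.5617,.2432])@ey,W[...,2]],-1)
m=(abs(L[...,0])<.08)&(abs(L[...,1])<.125)&(hsv[...,2]<90)&(L[...,2]<.12)&(L[...,2]>.05)
m&=~((abs(L[...,0])<.03)&(abs(L[...,1])>.09))
m&=(W[...,1]<.30)
p=L[m]; A=np.c_[p[:,:2],np.ones(len(p))]; 
for k in range(3):
    s_,*_=np.linalg.lstsq(A,p[:,2],rcond=None); r=p[:,2]-A@s_; k=abs(r)<.005; A=A[k];p=p[k]
print(len(p),"slope",s_)
im2,W2,_=cloud("wrist"); save("w2",im2,1.2)
```

```text
bar yaw(in base) 0.13251452719190482 [0.40799361 0.27344886 0.077887  ] 0.01200122441243753 [ 3.44824378e-01  1.26751774e-01  1.96406879e+00 -1.75934466e-03
  1.04771693e+00  1.71591677e+00]
2859 slope [-0.00240066  0.00143031  0.07438032]
```

View pics/w2.png

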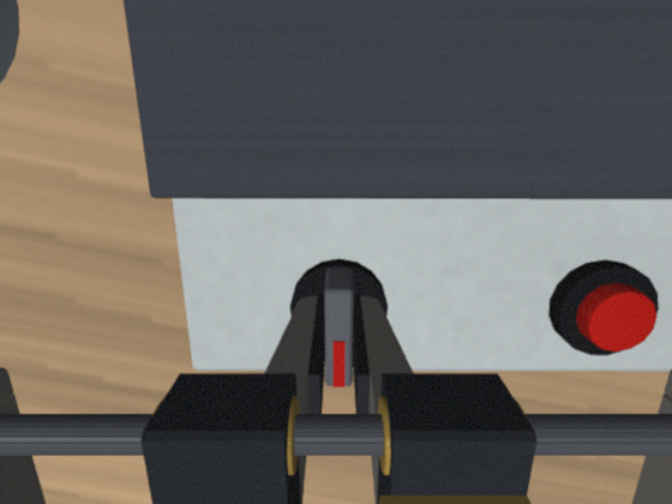

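The red line now points to the front, towards the dot, and the fitted plate slope is about -0.002 rad, so the plate is level. Next I release the knob and go to the rack.

Emit:
servo_tool([
  {"delta_pos": [0, 0, 0], "angular": [0, 0, 0], "hand": -0.4},
  {"delta_pos": [0, 0, 0], "angular": [0, 0, 0], "hand": -0.4},
  {"delta_pos": [0, 0, -0.5], "angular": [0, 0, 0], "hand": -0.4},
  {"delta_pos": [0, 0, -1], "angular": [0, 0, 0], "hand": -0.4},
  {"delta_pos": [0, 0, -1], "angular": [0, 0, 0], "hand": -0.4},
  {"delta_pos": [0, 0, -1], "angular": [0, 0, 0], "hand": -0.4},
  {"delta_pos": [0, 0.5, -1], "angular": [0, 0, 0], "hand": -0.4},
  {"delta_pos": [0, 1, -1], "angular": [0, 0, 0], "hand": -0.1},
  {"delta_pos": [-0.1, 1, -1], "angular": [0, 0, 0], "hand": 0},
  {"delta_pos": [-0.1, 1, 0], "angular": [0, 0, 0], "hand": 0},
])

```text
t: 10.22
ee_pos: [0.4174, 0.2041, 0.2098]
orientation: [-0.0, 0.995, 0.1, 0.002]
wrist_force: [0.2, -0.5, -0.3]
grip_width: 0.0459
finger_force: 0.0
```

Emit:
servo_tool([
  {"delta_pos": [-0.06, 1, 0], "angular": [0, 0, 0], "hand": 0},
  {"delta_pos": [-0.06, 1, 0], "angular": [0, 0, 0], "hand": 0},
  {"delta_pos": [-0.06, 1, 0], "angular": [0, 0, 0], "hand": 0},
  {"delta_pos": [-0.06, 1, 0], "angular": [0, 0, 0], "hand": 0},
  {"delta_pos": [-0.06, 1, 0], "angular": [0, 0, 0], "hand": 0},
  {"delta_pos": [-0.06, 1, 0], "angular": [0, 0, 0], "hand": 0},
  {"delta_pos": [-0.06, 1, 0], "angular": [0, 0, 0], "hand": 0},
  {"delta_pos": [-0.06, 1, 0], "angular": [0, 0, 0], "hand": 0},
  {"delta_pos": [-0.06, 1, 0], "angular": [0, 0, 0], "hand": 0},
  {"delta_pos": [-0.06, 1, 0], "angular": [0, 0, 0], "hand": 0},
])

```text
t: 11.48
ee_pos: [0.4443, 0.0055, 0.2079]
orientation: [0.0, 0.995, 0.1, 0.0]
wrist_force: [-0.2, 0.1, 0.0]
grip_width: 0.0458
finger_force: 0.0
```

Emit:
servo_tool([
  {"delta_pos": [-0.06, 1, 0], "angular": [0, 0, 0], "hand": 0},
  {"delta_pos": [-0.06, 1, 0], "angular": [0, 0, 0], "hand": 0},
  {"delta_pos": [-0.06, 1, 0], "angular": [0, 0, 0], "hand": 0},
  {"delta_pos": [-0.06, 1, 0], "angular": [0, 0, 0], "hand": 0},
  {"delta_pos": [-0.06, 1, 0], "angular": [0, 0, 0], "hand": 0},
  {"delta_pos": [-0.06, 1, 0], "angular": [0, 0, 0], "hand": 0},
  {"delta_pos": [-0.06, 1, 0], "angular": [0, 0, 0], "hand": 0},
  {"delta_pos": [0, 0.7, 0], "angular": [0, 0, 1], "hand": 0},
  {"delta_pos": [0, 0, 0], "angular": [0, 0, 1], "hand": 0},
  {"delta_pos": [0, 0, 0], "angular": [0, 0, 0], "hand": 0},
])

```text
t: 12.72
ee_pos: [0.4667, -0.1473, 0.2072]
orientation: [-0.0, 1.0, 0.03, -0.0]
wrist_force: [-0.4, -1.1, -0.5]
grip_width: 0.0459
finger_force: 0.0
```

Run:
```python
from h import *
im,W,c=cloud("wrist"); np.savez("w3.npz",im=im,W=W); save("w3",im,1.2)
z=W[...,2]; r0=np.hypot(W[...,0]-.4665,W[...,1]+.147); m=(z>.075)&(z<.095)&(r0<.04)
p=W[m]; r=cv2.minAreaRect(p[:,:2].astype(np.float32)*1000); print(m.sum(),np.nanmean(p,0),r)
hsv=cv2.cvtColor(im,cv2.COLOR_RGB2HSV)
m=(hsv[...,0]>4)&(hsv[...,0]<16)&(hsv[...,1]>200)&(hsv[...,2]>120)&(z<.03)
p=W[m]; print(m.sum(),cv2.minAreaRect(p[:,:2].astype(np.float32)*1000))
go(.4665,-.147,.07,-87)
```

```text
469 [ 0.46968744 -0.14697141  0.0852447 ] ((468.2274169921875, -147.34140014648438), (29.669660568237305, 11.435514450073242), 3.5456931591033936)
24877 ((468.0452880859375, -147.3444366455078), (162.60589599609375, 258.9952392578125), 2.915555715560913)
cur [ 0.4667 -0.147   0.2072] yaw -86.48 tilt z [-2.e-04  2.e-04 -1.e+00]
shift(now axes)/2cm [-0.01 -0.    6.86] turn z /4deg 0.13
```

View pics/w3.png

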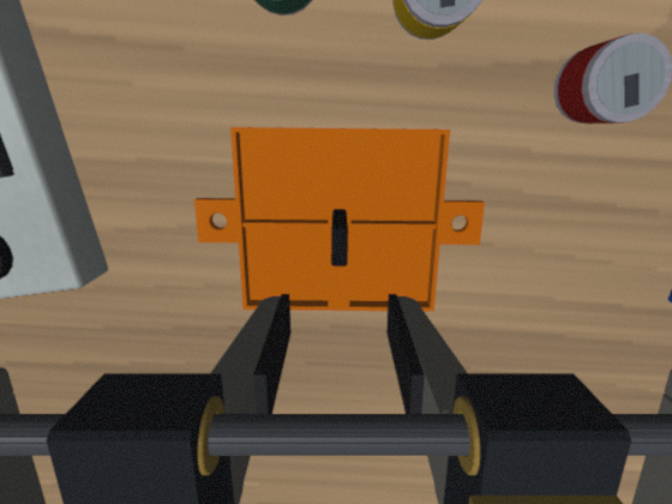

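The wrist view shows the rack square between the fingers, with the handle at (340,238) and the ear holes at (218,220) and (460,222). Its sizes check out at 162.6 x 259 mm.

Emit:
servo_tool([
  {"delta_pos": [0.07, 0, 1], "angular": [0, 0, 0.15], "hand": 0},
  {"delta_pos": [0, 0, 1], "angular": [0, 0, 0], "hand": 0},
  {"delta_pos": [0, 0, 1], "angular": [0, 0, 0], "hand": 0},
  {"delta_pos": [0, 0, 1], "angular": [0, 0, 0], "hand": 0},
  {"delta_pos": [0, 0, 1], "angular": [0, 0, 0], "hand": 0},
  {"delta_pos": [0, 0, 1], "angular": [0, 0, 0], "hand": 0},
  {"delta_pos": [0, 0, 1], "angular": [0, 0, 0], "hand": -0.2},
  {"delta_pos": [0, 0, 0.1], "angular": [0, 0, 0], "hand": -0.5},
  {"delta_pos": [0, 0, 0], "angular": [0, 0, 0], "hand": -1},
  {"delta_pos": [0, 0, 0], "angular": [0, 0, 0], "hand": -1},
])

```text
t: 14.02
ee_pos: [0.4688, -0.147, 0.0663]
orientation: [0.001, 1.0, 0.025, 0.001]
wrist_force: [0.0, -1.2, -0.3]
grip_width: 0.0118
finger_force: 30.0
```

Emit:
servo_tool([
  {"delta_pos": [0, 0, 0], "angular": [0, 0, 0], "hand": -1},
  {"delta_pos": [0, 0, 0], "angular": [0, 0, 0], "hand": -1},
  {"delta_pos": [0, 0, -0.3], "angular": [0, 0, 0], "hand": -1},
  {"delta_pos": [0, 0, -1], "angular": [0, 0, 0], "hand": -1},
  {"delta_pos": [0, 0, -1], "angular": [0, 0, 0], "hand": -1},
  {"delta_pos": [0, 0, -1], "angular": [0, 0, 0], "hand": -1},
  {"delta_pos": [0, 0, -1], "angular": [0, 0, 0], "hand": -1},
  {"delta_pos": [0, 0, -1], "angular": [0, 0, 0], "hand": -1},
  {"delta_pos": [0, 0, -1], "angular": [0, 0, 0], "hand": -1},
  {"delta_pos": [0, 0, -0.7], "angular": [0, 0, 0], "hand": -1},
])

```text
t: 15.28
ee_pos: [0.4677, -0.1462, 0.2055]
orientation: [-0.0, 1.0, 0.025, -0.0]
wrist_force: [0.4, 1.0, -5.3]
grip_width: 0.012
finger_force: 30.0
```

Run:
```python
from h import *
s=arm.observe(); print(s["grip_width"],s["wrist_force"])
go(.5644,.2441,.2,-78.64)
```

```text
0.012035406453221082 [ 0.39099792  0.99428252 -5.28367809]
cur [ 0.4677 -0.1462  0.2055] yaw -87.14 tilt z [-8.e-04  5.e-04 -1.e+00]
shift(now axes)/2cm [  5.8  -19.25   0.28] turn z /4deg -2.13
```

Emit:
servo_tool([
  {"delta_pos": [0, -0.5, 0], "angular": [0, 0, 0], "hand": -1},
  {"delta_pos": [0, -1, 0], "angular": [0, 0, 0], "hand": -1},
  {"delta_pos": [0, -1, 0], "angular": [0, 0, 0], "hand": -1},
  {"delta_pos": [0, -1, 0], "angular": [0, 0, 0], "hand": -1},
  {"delta_pos": [0, -1, 0], "angular": [0, 0, 0], "hand": -1},
  {"delta_pos": [0, -1, 0], "angular": [0, 0, 0], "hand": -1},
  {"delta_pos": [0, -1, 0], "angular": [0, 0, 0], "hand": -1},
  {"delta_pos": [0, -1, 0], "angular": [0, 0, 0], "hand": -1},
  {"delta_pos": [0, -1, 0], "angular": [0, 0, 0], "hand": -1},
  {"delta_pos": [0, -1, 0], "angular": [0, 0, 0], "hand": -1},
])

```text
t: 16.52
ee_pos: [0.4577, 0.0453, 0.2046]
orientation: [-0.0, 1.0, 0.025, -0.001]
wrist_force: [-0.1, 0.5, -4.1]
grip_width: 0.0116
finger_force: 30.0
```

Emit:
servo_tool([
  {"delta_pos": [0.1, -1, 0], "angular": [0, 0, 0], "hand": -1},
  {"delta_pos": [0.1, -1, 0], "angular": [0, 0, 0], "hand": -1},
  {"delta_pos": [0.1, -1, 0], "angular": [0, 0, 0], "hand": -1},
  {"delta_pos": [0.1, -1, 0], "angular": [0, 0, 0], "hand": -1},
  {"delta_pos": [0.1, -1, 0], "angular": [0, 0, 0], "hand": -1},
  {"delta_pos": [0.1, -1, 0], "angular": [0, 0, -0.3], "hand": -1},
  {"delta_pos": [0, -1, 0], "angular": [0, 0, -0.5], "hand": -1},
  {"delta_pos": [0, -1, 0], "angular": [0, 0, -0.7], "hand": -1},
  {"delta_pos": [0, -1, 0], "angular": [0, 0, -0.63], "hand": -1},
  {"delta_pos": [0, 0, 0], "angular": [0, 0, 0], "hand": -1},
])

```text
t: 17.77
ee_pos: [0.4565, 0.225, 0.2046]
orientation: [-0.0, 0.995, 0.101, -0.001]
wrist_force: [-0.4, -0.9, -4.2]
grip_width: 0.0118
finger_force: 30.0
```

Emit:
servo_tool([
  {"delta_pos": [0, 0, 0], "angular": [0, 0, 0], "hand": -1},
  {"delta_pos": [0, 0, 0], "angular": [0, 0, 0], "hand": -1},
])

```text
t: 18.02
ee_pos: [0.4579, 0.2229, 0.2051]
orientation: [0.0, 0.995, 0.099, -0.0]
wrist_force: [0.9, -0.4, -3.9]
grip_width: 0.0121
finger_force: 30.0
```

Run:
```python
from h import *
s=arm.observe(); print(s["grip_width"],s["wrist_force"])
go(.5644,.2441,.2,-78.64)
im,W,c=cloud("wrist"); np.savez("w4.npz",im=im,W=W); save("w4",im,1.4)
z=W[...,2]
m=(z>.082)&(z<.105)&(np.hypot(W[...,0]-.564,W[...,1]-.244)<.15)
nn,l,st,ce=cv2.connectedComponentsWithStats(m.astype(np.uint8))
for i in range(1,nn):
    if st[i,4]>15: print(st[i],np.round(ce[i],1),np.round(W[l==i].mean(0),4),np.round(W[l==i].max(0),4))
```

```text
0.012104088615206012 [ 0.94098165 -0.37438281 -3.94807363]
cur [0.4579 0.2229 0.2051] yaw -78.67 tilt z [-3.e-04 -3.e-04 -1.e+00]
shift(now axes)/2cm [5.43 0.01 0.26] turn z /4deg -0.01
[128  65  20  17 270] [137.5  73. ] [0.5417 0.3495 0.0925] [0.5473 0.3563 0.0999]
[418  64  20  18 269] [427.   72.7] [0.5844 0.1388 0.0925] [0.5911 0.1426 0.1   ]
```

View pics/w4.png

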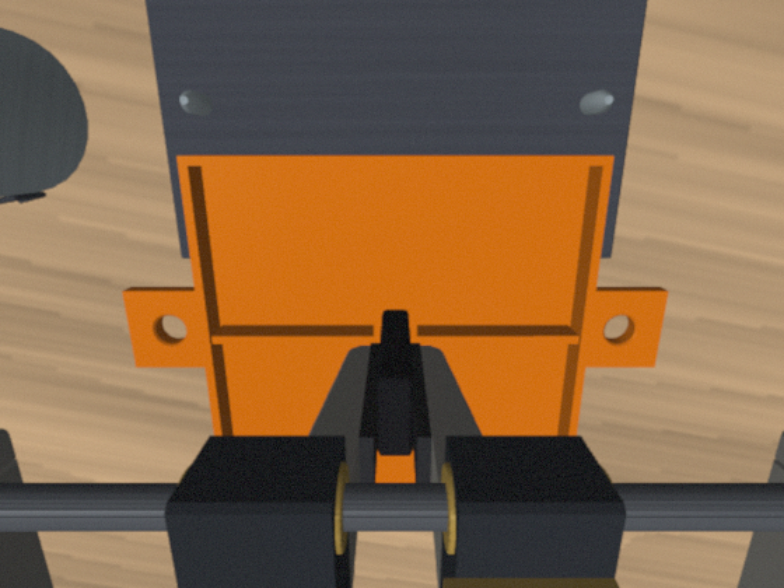

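The view shows both pegs, with tips near (185,99) and (608,99), and both rack ear holes at (171,327) and (618,327). I can measure their relative offset from this one image.

Run:
```python
from h import *
d=np.load("w4.npz"); im=d["im"];W=d["W"]; c=cams.camera("wrist"); s=arm.observe()
K=c["camera_matrix"]; 
hsv=cv2.cvtColor(im,cv2.COLOR_RGB2HSV); H,S,V=[hsv[...,i].astype(int) for i in range(3)]
z=W[...,2]
R=rot(s["orientation"]);p0=np.array(s["ee_pos"])
tool=lambda X:(R.T@(X-p0))*1000
tips=[];holes=[];holes_b=[]
for u0 in (137,427):
    m=np.zeros(z.shape,bool); m[60:90,u0-16:u0+17]=1; m&=z>.097
    v,u=np.where(m); X=np.array(ray(c,u.mean(),v.mean(),.099,s)); tips.append(X); print("tip",len(u),u.mean(),v.mean(),tool(X))
for u0 in (122,442):
    sub=np.zeros(z.shape,bool); sub[205:262,u0-32:u0+33]=1
    m=sub&((z<.12))&~((H>4)&(H<16)&(S>150))
    org=((H>4)&(H<17)&(S>170))
    nn,l,st,ce=cv2.connectedComponentsWithStats((sub&~org).astype(np.uint8))
    i=[k for k in range(1,nn) if l[234,u0]==k]
    ear=W[sub&org&(z>.1)]; ze=np.nanmedian(ear[:,2])
    k=l[234,u0]; v,u=np.where(l==k)
    # include inner wall: bounding of dark orange
    m2=(sub&((V<150))).astype(np.uint8)
    hole=(sub&(~org|(V<170))).astype(np.uint8); n2,l2,st2,ce2=cv2.connectedComponentsWithStats(hole); k2=l2[234,u0]
    X=np.array(ray(c,ce2[k2][0],ce2[k2][1],ze,s)); holes.append(X)
    print("hole",st[k],ce[k],st2[k2],ce2[k2],"ear z",ze,tool(X))
tips=np.array(tips);holes=np.array(holes)
for n,a in (("tips",tips),("holes",holes)):
    d=a[1]-a[0]; print(n,"mid",a.mean(0),"tool",tool(a.mean(0)),"len",np.linalg.norm(d),"dir",np.degrees(np.arctan2(d[1],d[0])))
```

```text
tip 54 131.6851851851852 71.72222222222223 [ 107.36089564 -109.33583949  106.26934403]
tip 55 432.9818181818182 71.38181818181818 [107.85503324 108.88880259 106.28887816]
hole [115 225  19  17 242] [123.79338843 233.09917355] [109 225  25  21 409] [120.74572127 235.04400978] ear z 0.14681458906569167 [  -0.48936194 -110.5192943    58.45760276]
hole [431 225  18  17 236] [439.70338983 233.08050847] [431 225  22  21 368] [441.60326087 235.04891304] ear z 0.14690762423076612 [ -0.22044098 108.68232076  58.38419541]
tips mid [0.56357096 0.24420332 0.099     ] tool [107.60796444  -0.22351845 106.27911109] len 0.21822520240489718 dir -78.54882909614015
holes mid [0.45757293 0.22369471 0.14686111] tool [-0.35490146 -0.91848677 58.42089909] len 0.21920179231294562 dir -78.60827448598603
```

Emit:
servo_tool([
  {"delta_pos": [0.6, 0, 0], "angular": [0, 0, 0], "hand": -1},
  {"delta_pos": [1, 0, 0], "angular": [0, 0, 0], "hand": -1},
  {"delta_pos": [1, 0, 0], "angular": [0, 0, 0], "hand": -1},
  {"delta_pos": [1, 0, 0], "angular": [0, 0, 0], "hand": -1},
  {"delta_pos": [1, 0, 0], "angular": [0, 0, 0], "hand": -1},
  {"delta_pos": [0.5, 0.02, 0], "angular": [0, 0, 0], "hand": -1},
  {"delta_pos": [0.3, 0, 0], "angular": [0, 0, 0], "hand": -1},
  {"delta_pos": [0, 0, 0.5], "angular": [0, 0, 0], "hand": -1},
  {"delta_pos": [0, 0, 0.5], "angular": [0, 0, 0], "hand": -1},
  {"delta_pos": [0, 0, 0], "angular": [0, 0, 0], "hand": -1},
])

```text
t: 19.38
ee_pos: [0.5625, 0.2439, 0.1835]
orientation: [0.0, 0.995, 0.099, -0.002]
wrist_force: [0.7, -0.1, -4.8]
grip_width: 0.0119
finger_force: 30.0
```

Emit:
servo_tool([
  {"delta_pos": [0, 0, 0], "angular": [0, 0, 0], "hand": -1},
  {"delta_pos": [0, 0, 0], "angular": [0, 0, 0], "hand": -1},
])

```text
t: 19.62
ee_pos: [0.5642, 0.2443, 0.1859]
orientation: [-0.0, 0.995, 0.099, 0.0]
wrist_force: [-0.8, -0.1, -3.2]
grip_width: 0.0118
finger_force: 30.0
```

Run:
```python
from h import *
s=arm.observe(); print(s["grip_width"],s["wrist_force"])
a=rot([0,.9951,.0989,0])
print("start pose x-dir target", np.array([.4579,.2229])+.108*np.array([np.cos(np.radians(11.36)),np.sin(np.radians(11.36))]))
go(.5638,.2442,.185,-78.6)
im,W,c=cloud("wrist"); np.savez("w5.npz",im=im,W=W); save("w5",im,1.4)
```

```text
0.01182410583600856 [-0.79844294 -0.10668102 -3.15946499]
start pose x-dir target [0.56378416 0.24417308]
cur [0.5642 0.2443 0.1859] yaw -78.62 tilt z [ 9.e-04  2.e-04 -1.e+00]
shift(now axes)/2cm [-0.02 -0.    0.04] turn z /4deg -0.0
```

View pics/w5.png

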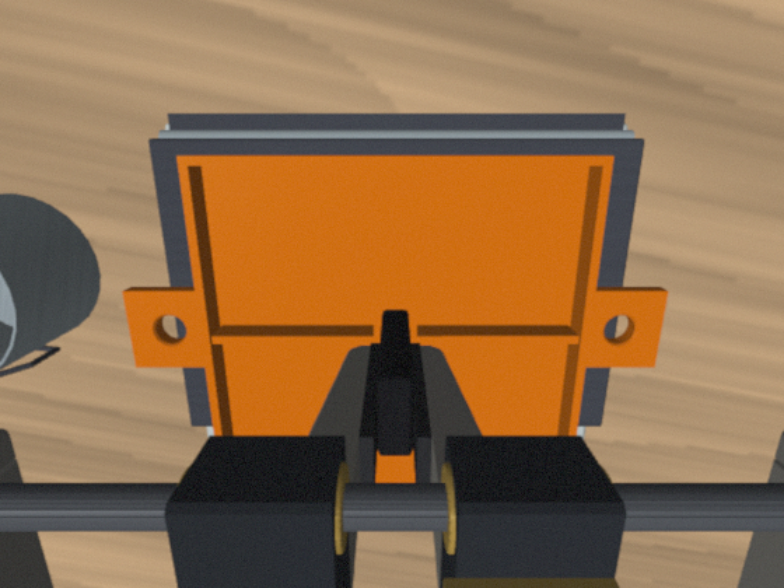

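The rack still hangs square over the plate, evenly placed between its edges, so I lower it.

Emit:
servo_tool([
  {"delta_pos": [0, 0, 0.4], "angular": [0, 0, 0], "hand": -1},
  {"delta_pos": [0, 0, 0.4], "angular": [0, 0, 0], "hand": -1},
  {"delta_pos": [0, 0, 0.4], "angular": [0, 0, 0], "hand": -1},
  {"delta_pos": [0, 0, 0.3], "angular": [0, 0, 0], "hand": -1},
  {"delta_pos": [0, 0, 0], "angular": [0, 0, 0], "hand": -1},
  {"delta_pos": [0, 0, 0], "angular": [0, 0, 0], "hand": -1},
])

```text
t: 20.42
ee_pos: [0.5642, 0.2442, 0.1556]
orientation: [-0.0, 0.995, 0.099, 0.0]
wrist_force: [-0.5, 0.0, -3.0]
grip_width: 0.0118
finger_force: 30.0
```

Emit:
servo_tool([
  {"delta_pos": [0, 0, 0.2], "angular": [0, 0, 0], "hand": -1},
  {"delta_pos": [0, 0, 0.2], "angular": [0, 0, 0], "hand": -1},
  {"delta_pos": [0, 0, 0.2], "angular": [0, 0, 0], "hand": -1},
  {"delta_pos": [0, 0, 0.1], "angular": [0, 0, 0], "hand": -1},
  {"delta_pos": [0, 0, 0], "angular": [0, 0, 0], "hand": -1},
  {"delta_pos": [0, 0, 0], "angular": [0, 0, 0], "hand": -1},
])

```text
t: 21.18
ee_pos: [0.5641, 0.2442, 0.1414]
orientation: [-0.0, 0.995, 0.099, 0.0]
wrist_force: [-0.2, 1.0, -2.1]
grip_width: 0.0119
finger_force: 30.0
```

Run:
```python
from h import *
s=arm.observe(); print(s["grip_width"],s["wrist_force"],s["torque"])
go(.5638,.2442,.141,-78.6)
im,W,c=cloud("wrist"); np.savez("w6.npz",im=im,W=W); 
hsv=cv2.cvtColor(im,cv2.COLOR_RGB2HSV); org=(hsv[...,0]>4)&(hsv[...,0]<17)&(hsv[...,1]>170)
for u0 in (122,442):
    m=np.zeros(org.shape,bool); m[205:262,u0-32:u0+33]=1; print("ear z",np.nanmedian(W[m&org][:,2]),"peg top z",np.nanpercentile(W[m&~org][:,2],95))
```

```text
0.011941986186212108 [-0.22109171  1.03955492 -2.12037077] [-0.05611146  0.18911068 -0.0206228 ]
cur [0.5641 0.2442 0.1414] yaw -78.63 tilt z [ 4.e-04  1.e-04 -1.e+00]
shift(now axes)/2cm [-0.02 -0.    0.02] turn z /4deg -0.01
ear z 0.08309319250655918 peg top z 0.09848747364002705
ear z 0.08313042548437173 peg top z 0.0983792396189389
```

The rack is seated: both ear tops are at 83 mm with the pegs standing through. I release it and go towards the green tin.

Emit:
servo_tool([
  {"delta_pos": [0, 0, 0.05], "angular": [0, 0, 0], "hand": -1},
  {"delta_pos": [0, 0, 0], "angular": [0, 0, 0], "hand": -0.5},
  {"delta_pos": [0, 0, 0], "angular": [0, 0, 0], "hand": -0.3},
  {"delta_pos": [0, 0, 0], "angular": [0, 0, 0], "hand": -0.3},
  {"delta_pos": [0, 0, -0.5], "angular": [0, 0, 0], "hand": -0.3},
  {"delta_pos": [0, 0, -1], "angular": [0, 0, 0], "hand": -0.3},
  {"delta_pos": [0, 0, -1], "angular": [0, 0, 0], "hand": -0.3},
  {"delta_pos": [0, 0, -1], "angular": [0, 0, 0], "hand": 0.5},
  {"delta_pos": [0, 0, -1], "angular": [0, 0, 0], "hand": 1},
  {"delta_pos": [0, 0.6, -0.6], "angular": [0, 0, 0], "hand": 1},
])

```text
t: 22.48
ee_pos: [0.5668, 0.2326, 0.2443]
orientation: [-0.0, 0.995, 0.1, 0.001]
wrist_force: [0.8, -0.2, -0.6]
grip_width: 0.0601
finger_force: 0.0
```

Emit:
servo_tool([
  {"delta_pos": [0.1, 1, 0], "angular": [0, 0, 0], "hand": 1},
  {"delta_pos": [0.1, 1, 0], "angular": [0, 0, 0], "hand": 1},
  {"delta_pos": [0.1, 1, 0], "angular": [0, 0, 0], "hand": 1},
  {"delta_pos": [0.1, 1, 0], "angular": [0, 0, 0], "hand": 1},
  {"delta_pos": [0.1, 1, 0], "angular": [0, 0, 0], "hand": 1},
  {"delta_pos": [0.1, 1, 0], "angular": [0, 0, 0], "hand": 1},
  {"delta_pos": [0.1, 1, 0], "angular": [0, 0, 0], "hand": 1},
  {"delta_pos": [0.1, 1, 0], "angular": [0, 0, 0], "hand": 1},
  {"delta_pos": [0.1, 1, 0], "angular": [0, 0, 0], "hand": 1},
  {"delta_pos": [0.1, 1, 0], "angular": [0, 0, 0], "hand": 1},
])

```text
t: 23.72
ee_pos: [0.6258, 0.039, 0.2423]
orientation: [0.0, 0.995, 0.099, 0.0]
wrist_force: [0.4, -0.2, -0.4]
grip_width: 0.092
finger_force: 0.0
```

Emit:
servo_tool([
  {"delta_pos": [0.1, 1, 0.3], "angular": [0, 0, 0], "hand": 1},
  {"delta_pos": [0.1, 1, 0.3], "angular": [0, 0, 0], "hand": 1},
  {"delta_pos": [0.1, 1, 0.4], "angular": [0, 0, 0], "hand": 1},
  {"delta_pos": [0.1, 1, 0.5], "angular": [0, 0, 0], "hand": 1},
  {"delta_pos": [0.1, 1, 0.5], "angular": [0, 0, 0], "hand": 1},
  {"delta_pos": [0, 1, 0.5], "angular": [0, 0, 0], "hand": 1},
  {"delta_pos": [0, 0.8, 0.5], "angular": [0, 0, 0], "hand": 1},
  {"delta_pos": [0, 0, 0], "angular": [0, 0, 0], "hand": 1},
  {"delta_pos": [0, 0, 0], "angular": [0, 0, 0], "hand": 1},
])

```text
t: 24.85
ee_pos: [0.6622, -0.0907, 0.1826]
orientation: [-0.0, 0.995, 0.099, 0.0]
wrist_force: [-0.3, -0.6, 0.5]
grip_width: 0.092
finger_force: 0.0
```

```bash
cat >> h.py <<'E'
def tins(name):
    im,W,c=cloud(name); z=W[...,2]; hsv=cv2.cvtColor(im,cv2.COLOR_RGB2HSV)
    m=((z>.044)&(z<.056)&(hsv[...,1]<70)&(W[...,0]>.3)&(W[...,1]<.06)).astype(np.uint8)
    nn,l,st,ce=cv2.connectedComponentsWithStats(m)
    for i in range(1,nn):
        if st[i,4]>120:
            p=W[l==i]; cc,rr=cv2.minEnclosingCircle(p[:,:2].astype(np.float32)*1000)
            print(name,"tin",st[i,4],np.round(ce[i]),"centre mm",np.round(cc,1),"r",round(rr,1),"box",st[i,:4])
    return im,W,c
E
python3 - <<'E'
from h import *
im,W,c=tins("wrist"); save("w7",im,1.2); tins("top")
go(.6625,-.091,.037,-78.6)
# rack check with top
im,W,c=cloud("top"); hsv=cv2.cvtColor(im,cv2.COLOR_RGB2HSV); org=(hsv[...,0]>6)&(hsv[...,0]<15)&(hsv[...,1]>200)&(hsv[...,2]>120)&(W[...,1]>.05)
p=W[org]; print(cv2.minAreaRect(p[:,:2].astype(np.float32)*1000), np.nanmedian(p[:,2]))
E
```

```text
wrist tin 3325 [283. 202.] centre mm [662.6 -91. ] r 29.9 box [250 170  66  64]
wrist tin 2817 [404. 234.] centre mm [ 652.2 -207.3] r 30.1 box [371 206  65  60]
wrist tin 1205 [522. 300.] centre mm [ 600.2 -347.5] r 29.3 box [489 286  63  25]
top tin 289 [331. 171.] centre mm [ 651.  -207.9] r 30.2 box [322 162  20  19]
top tin 300 [379. 190.] centre mm [ 595.4 -348. ] r 30.2 box [370 180  20  20]
cur [ 0.6623 -0.0904  0.183 ] yaw -78.57 tilt z [ 1.e-03 -1.e-04 -1.e+00]
shift(now axes)/2cm [-0.    0.03  7.3 ] turn z /4deg 0.01
((561.4273071289062, 244.4009552001953), (164.3487091064453, 259.52001953125), 10.545499801635742) 0.08163656051757949
```

View pics/w7.png

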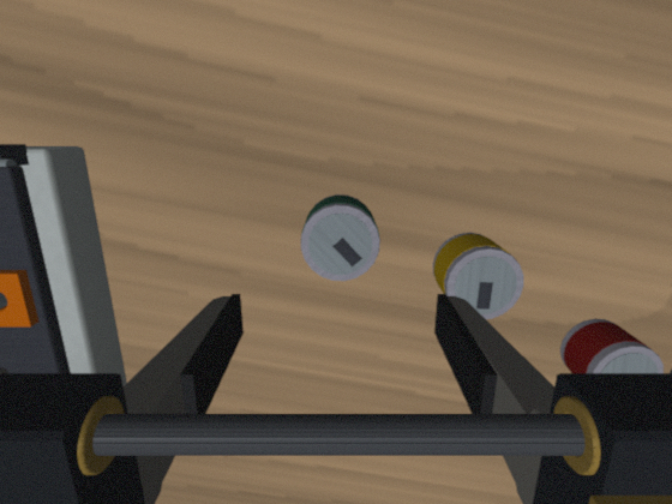

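The wrist view has the green tin centred between the fingers at (340,240), with yellow at (480,280) and red at (620,365). I descend and grip the green tin.

Emit:
servo_tool([
  {"delta_pos": [0, 0.03, 1], "angular": [0, 0, 0], "hand": 1},
  {"delta_pos": [0, 0, 1], "angular": [0, 0, 0], "hand": 1},
  {"delta_pos": [0, 0, 1], "angular": [0, 0, 0], "hand": 1},
  {"delta_pos": [0, 0, 1], "angular": [0, 0, 0], "hand": 1},
  {"delta_pos": [0, 0, 1], "angular": [0, 0, 0], "hand": 1},
  {"delta_pos": [0, 0, 1], "angular": [0, 0, 0], "hand": 1},
  {"delta_pos": [0, 0, 1], "angular": [0, 0, 0], "hand": 1},
  {"delta_pos": [0, 0, 0.3], "angular": [0, 0, 0], "hand": 1},
  {"delta_pos": [0, 0, 0], "angular": [0, 0, 0], "hand": -1},
  {"delta_pos": [0, 0, 0], "angular": [0, 0, 0], "hand": -1},
])

```text
t: 26.25
ee_pos: [0.663, -0.0919, 0.0374]
orientation: [0.0, 0.995, 0.099, 0.001]
wrist_force: [0.2, -0.1, 0.3]
grip_width: 0.0739
finger_force: 0.0
```

Emit:
servo_tool([
  {"delta_pos": [0, 0, 0], "angular": [0, 0, 0], "hand": -1},
  {"delta_pos": [0, 0, 0], "angular": [0, 0, 0], "hand": -1},
  {"delta_pos": [0, 0, -0.3], "angular": [0, 0, 0], "hand": -1},
  {"delta_pos": [0, 0, -0.8], "angular": [0, 0, 0], "hand": -1},
  {"delta_pos": [0, 0, -1], "angular": [0, 0, 0], "hand": -1},
  {"delta_pos": [0, 0, -1], "angular": [0, 0, 0], "hand": -1},
  {"delta_pos": [0, -0.5, -1], "angular": [0, 0, 0], "hand": -1},
  {"delta_pos": [0, -1, -1], "angular": [0, 0, 0], "hand": -1},
  {"delta_pos": [0, -1, -1], "angular": [0, 0, 0], "hand": -1},
  {"delta_pos": [0, -1, -1], "angular": [0, 0, 0], "hand": -1},
])

```text
t: 27.5
ee_pos: [0.6479, -0.021, 0.1796]
orientation: [-0.0, 0.995, 0.1, -0.0]
wrist_force: [0.5, -0.8, -2.1]
grip_width: 0.0594
finger_force: 30.0
```

Emit:
servo_tool([
  {"delta_pos": [0.1, -1, -1], "angular": [0, 0, 0], "hand": -1},
  {"delta_pos": [0.1, -1, -1], "angular": [0, 0, 0], "hand": -1},
  {"delta_pos": [0.1, -1, -0.3], "angular": [0, 0, 0], "hand": -1},
  {"delta_pos": [0.1, -1, 0], "angular": [0, 0, 0], "hand": -1},
  {"delta_pos": [0.05, -1, 0], "angular": [0, 0, 0], "hand": -1},
  {"delta_pos": [0, -1, 0], "angular": [0, 0, 0], "hand": -1},
  {"delta_pos": [0, -1, 0], "angular": [0, 0, 0], "hand": -1},
  {"delta_pos": [0, -1, 0], "angular": [0, 0, 0], "hand": -1},
])

```text
t: 28.5
ee_pos: [0.6252, 0.1369, 0.2241]
orientation: [-0.0, 0.995, 0.099, -0.0]
wrist_force: [-0.6, 0.1, -2.2]
grip_width: 0.0595
finger_force: 30.0
```

Emit:
servo_tool([
  {"delta_pos": [0, -1, 0], "angular": [0, 0, 0], "hand": -1},
  {"delta_pos": [0, -1, 0], "angular": [0, 0, 0], "hand": -1},
  {"delta_pos": [0, -1, 0], "angular": [0, 0, 0], "hand": -1},
  {"delta_pos": [0, -1, 0], "angular": [0, 0, 0], "hand": -1},
  {"delta_pos": [0, -1, 0], "angular": [0, 0, 0], "hand": -1},
  {"delta_pos": [0, -1, 0], "angular": [0, 0, 0], "hand": -1},
  {"delta_pos": [0, -1, 0], "angular": [0, 0, 0], "hand": -1},
  {"delta_pos": [0, -1, 0], "angular": [0, 0, 0], "hand": -1},
  {"delta_pos": [0, -0.3, 0], "angular": [0, 0, 0], "hand": -1},
  {"delta_pos": [0, 0, 0], "angular": [0, 0, 0], "hand": -1},
])

```text
t: 29.75
ee_pos: [0.5928, 0.2986, 0.2242]
orientation: [0.0, 0.995, 0.099, -0.0]
wrist_force: [0.3, 0.8, -2.0]
grip_width: 0.0593
finger_force: 30.0
```

Run:
```python
from h import *
s=arm.observe(); print(s["grip_width"],s["wrist_force"]); go(.5938,.2992,.119,-78.63)
```

```text
0.05934951792523378 [ 0.31412943  0.77398804 -2.03847002]
cur [0.5928 0.2986 0.2242] yaw -78.59 tilt z [-1.e-04 -4.e-04 -1.e+00]
shift(now axes)/2cm [ 0.05 -0.02  5.26] turn z /4deg 0.01
```

Emit:
servo_tool([
  {"delta_pos": [0.05, -0.02, 1], "angular": [0, 0, 0], "hand": -1},
  {"delta_pos": [0, 0, 1], "angular": [0, 0, 0], "hand": -1},
  {"delta_pos": [0, 0, 1], "angular": [0, 0, 0], "hand": -1},
  {"delta_pos": [0, 0, 1], "angular": [0, 0, 0], "hand": -1},
  {"delta_pos": [0, 0, 0.7], "angular": [0, 0, 0], "hand": -1},
  {"delta_pos": [0, 0, 0.3], "angular": [0, 0, 0], "hand": -1},
  {"delta_pos": [0, 0, 0.2], "angular": [0, 0, 0], "hand": -1},
  {"delta_pos": [0, 0, 0], "angular": [0, 0, 0], "hand": -1},
  {"delta_pos": [0, 0, 0], "angular": [0, 0, 0], "hand": -1},
])

```text
t: 30.88
ee_pos: [0.5943, 0.2991, 0.1211]
orientation: [-0.0, 0.995, 0.099, 0.001]
wrist_force: [0.3, 0.2, -1.2]
grip_width: 0.0596
finger_force: 30.0
```

Emit:
servo_tool([
  {"delta_pos": [0, 0, 0], "angular": [0, 0, 0], "hand": 0.4},
  {"delta_pos": [0, 0, 0], "angular": [0, 0, 0], "hand": 0.6},
  {"delta_pos": [0, 0, 0], "angular": [0, 0, 0], "hand": 0.6},
  {"delta_pos": [0, 0, -0.5], "angular": [0, 0, 0], "hand": 0.6},
  {"delta_pos": [0, 0, -1], "angular": [0, 0, 0], "hand": 0.6},
  {"delta_pos": [0, 0, -1], "angular": [0, 0, 0], "hand": 0.6},
  {"delta_pos": [0, 0, -1], "angular": [0, 0, 0], "hand": 0.6},
  {"delta_pos": [0, 0, -1], "angular": [0, 0, 0], "hand": 0.6},
  {"delta_pos": [0, 0, -0.7], "angular": [0, 0, 0], "hand": 0.8},
  {"delta_pos": [0, 0, 0], "angular": [0, 0, 0], "hand": 1},
])

```text
t: 32.12
ee_pos: [0.5945, 0.2992, 0.226]
orientation: [-0.0, 0.995, 0.099, 0.001]
wrist_force: [-0.3, 0.1, -0.9]
grip_width: 0.0906
finger_force: 0.0
```

```bash
cat >> h.py <<'E'
def placed(name):
    im,W,c=cloud(name); z=W[...,2]; hsv=cv2.cvtColor(im,cv2.COLOR_RGB2HSV)
    m=((z>.115)&(z<.15)&(hsv[...,1]<80)&(W[...,0]>.42)&(W[...,0]<.7)&(W[...,1]>.1)&(W[...,1]<.38)).astype(np.uint8)
    nn,l,st,ce=cv2.connectedComponentsWithStats(m); a=np.radians(11.37); ex=np.array([np.cos(a),np.sin(a)]); ey=np.array([-ex[1],ex[0]])
    for i in range(1,nn):
        if st[i,4]>100:
            p=W[l==i]; cc,rr=cv2.minEnclosingCircle(p[:,:2].astype(np.float32)); q=np.array(cc)-[.5641,.2442]
            print(name,"placed",st[i,4],"in rack mm",np.round([q@ex*1000,q@ey*1000],1),"r",round(rr*1000,1),"z",np.round(np.nanpercentile(p[:,2],[5,50,95]),4))
    return im,W,c
E
python3 - <<'E'
from h import *
im,W,c=placed("wrist"); save("w8",im,1.2); tins("top"); placed("top")
go(.652,-.2075,.2,-78.63)
E
```

```text
wrist placed 4347 in rack mm [40.8 48.4] r 30.1 z [0.1293 0.1312 0.1325]
wrist placed 278 in rack mm [2.9 1.6] r 12.7 z [0.1168 0.1342 0.1485]
top tin 293 [332. 171.] centre mm [ 650.7 -206.8] r 30.5 box [322 162  20  20]
top tin 304 [379. 190.] centre mm [ 595.2 -348.3] r 30.5 box [369 180  21  20]
top placed 322 in rack mm [38.1 48.7] r 30.4 z [0.1231 0.1306 0.1352]
cur [0.5933 0.2988 0.2231] yaw -78.63 tilt z [-1.9e-03 -5.0e-04 -1.0e+00]
shift(now axes)/2cm [-2.11 25.39  1.17] turn z /4deg 0.0
```

View pics/w8.png

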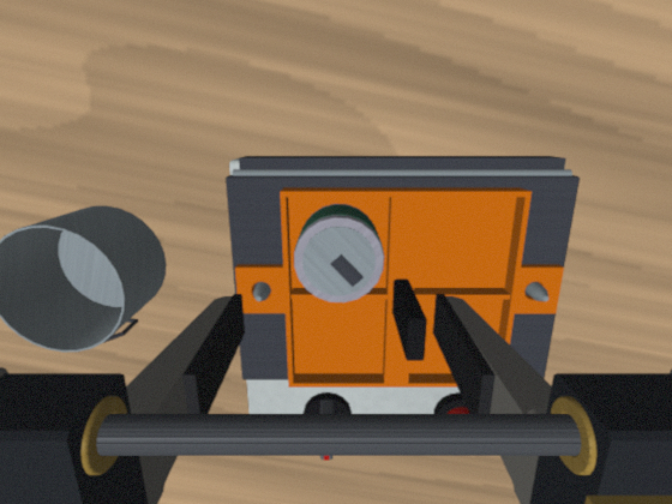

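The green tin sits upright in its pocket, centre at (338,262) in the picture, 1 mm from the pocket middle with its top at 131 mm. Next the yellow tin.

Emit:
servo_tool([
  {"delta_pos": [0, 1, 0], "angular": [0, 0, 0], "hand": 1},
  {"delta_pos": [0, 1, 0], "angular": [0, 0, 0], "hand": 1},
  {"delta_pos": [0, 1, 0], "angular": [0, 0, 0], "hand": 1},
  {"delta_pos": [0, 1, 0], "angular": [0, 0, 0], "hand": 1},
  {"delta_pos": [0, 1, 0], "angular": [0, 0, 0], "hand": 1},
  {"delta_pos": [-0.1, 1, 0], "angular": [0, 0, 0], "hand": 1},
  {"delta_pos": [-0.1, 1, 0], "angular": [0, 0, 0], "hand": 1},
  {"delta_pos": [-0.1, 1, 0], "angular": [0, 0, 0], "hand": 1},
  {"delta_pos": [-0.1, 1, 0], "angular": [0, 0, 0], "hand": 1},
  {"delta_pos": [-0.1, 1, 0], "angular": [0, 0, 0], "hand": 1},
])

```text
t: 33.52
ee_pos: [0.6235, 0.0996, 0.2243]
orientation: [0.0, 0.995, 0.099, 0.0]
wrist_force: [-0.2, -0.0, 0.5]
grip_width: 0.0916
finger_force: 0.0
```

Emit:
servo_tool([
  {"delta_pos": [-0.1, 1, 0], "angular": [0, 0, 0], "hand": 1},
  {"delta_pos": [-0.1, 1, 0], "angular": [0, 0, 0], "hand": 1},
  {"delta_pos": [-0.1, 1, 0], "angular": [0, 0, 0], "hand": 1},
  {"delta_pos": [-0.1, 1, 0], "angular": [0, 0, 0], "hand": 1},
  {"delta_pos": [-0.1, 1, 0], "angular": [0, 0, 0], "hand": 1},
  {"delta_pos": [-0.1, 1, 0], "angular": [0, 0, 0], "hand": 1},
  {"delta_pos": [-0.1, 1, 0], "angular": [0, 0, 0], "hand": 1},
  {"delta_pos": [-0.1, 1, 0], "angular": [0, 0, 0], "hand": 1},
  {"delta_pos": [-0.1, 1, 0], "angular": [0, 0, 0], "hand": 1},
  {"delta_pos": [-0.1, 1, 0], "angular": [0, 0, 0], "hand": 1},
])

```text
t: 34.78
ee_pos: [0.6434, -0.1005, 0.2243]
orientation: [0.0, 0.995, 0.099, 0.0]
wrist_force: [0.0, 0.4, 0.3]
grip_width: 0.0921
finger_force: 0.0
```

Emit:
servo_tool([
  {"delta_pos": [-0.1, 1, 0.2], "angular": [0, 0, 0], "hand": 1},
  {"delta_pos": [-0.1, 1, 0.5], "angular": [0, 0, 0], "hand": 1},
  {"delta_pos": [-0.1, 1, 0.5], "angular": [0, 0, 0], "hand": 1},
  {"delta_pos": [-0.1, 1, 0.5], "angular": [0, 0, 0], "hand": 1},
  {"delta_pos": [-0.1, 1, 0.5], "angular": [0, 0, 0], "hand": 1},
  {"delta_pos": [-0.1, 0.4, 0], "angular": [0, 0, 0], "hand": 1},
  {"delta_pos": [0, 0, 0], "angular": [0, 0, 0], "hand": 1},
  {"delta_pos": [0, 0, 0], "angular": [0, 0, 0], "hand": 1},
])

```text
t: 35.78
ee_pos: [0.6532, -0.2069, 0.181]
orientation: [0.0, 0.995, 0.099, 0.0]
wrist_force: [0.1, 0.2, 1.0]
grip_width: 0.0919
finger_force: 0.0
```

Run:
```python
from h import *
tins("wrist"); go(.6522,-.2073,.037,-78.63)
```

```text
wrist tin 3335 [283. 204.] centre mm [ 652.2 -207.6] r 29.9 box [250 172  67  65]
wrist tin 990 [426. 274.] centre mm [ 603.  -352.8] r 28.8 box [399 257  47  44]
cur [ 0.6532 -0.2068  0.181 ] yaw -78.58 tilt z [ 9.e-04 -2.e-04 -1.e+00]
shift(now axes)/2cm [-0.06  0.01  7.2 ] turn z /4deg 0.01
```

Emit:
servo_tool([
  {"delta_pos": [-0.06, 0.02, 1], "angular": [0, 0, 0], "hand": 1},
  {"delta_pos": [0, 0, 1], "angular": [0, 0, 0], "hand": 1},
  {"delta_pos": [0, 0, 1], "angular": [0, 0, 0], "hand": 1},
  {"delta_pos": [0, 0, 1], "angular": [0, 0, 0], "hand": 1},
  {"delta_pos": [0, 0, 1], "angular": [0, 0, 0], "hand": 1},
  {"delta_pos": [0, 0, 1], "angular": [0, 0, 0], "hand": 1},
  {"delta_pos": [0, 0, 1], "angular": [0, 0, 0], "hand": 1},
  {"delta_pos": [0, 0, 0.2], "angular": [0, 0, 0], "hand": 1},
  {"delta_pos": [0, 0, 0], "angular": [0, 0, 0], "hand": -1},
  {"delta_pos": [0, 0, 0], "angular": [0, 0, 0], "hand": -1},
])

```text
t: 37.08
ee_pos: [0.6525, -0.2084, 0.0375]
orientation: [0.001, 0.995, 0.099, 0.001]
wrist_force: [-0.4, -0.1, -0.9]
grip_width: 0.0737
finger_force: 0.0
```

Emit:
servo_tool([
  {"delta_pos": [0, 0, 0], "angular": [0, 0, 0], "hand": -1},
  {"delta_pos": [0, 0, 0], "angular": [0, 0, 0], "hand": -1},
  {"delta_pos": [0, 0, -0.3], "angular": [0, 0, 0], "hand": -1},
  {"delta_pos": [0, 0, -0.8], "angular": [0, 0, 0], "hand": -1},
  {"delta_pos": [0, 0, -1], "angular": [0, 0, 0], "hand": -1},
  {"delta_pos": [0, 0, -1], "angular": [0, 0, 0], "hand": -1},
  {"delta_pos": [-0.1, -0.6, -1], "angular": [0, 0, 0], "hand": -1},
  {"delta_pos": [-0.1, -1, -1], "angular": [0, 0, 0], "hand": -1},
  {"delta_pos": [-0.1, -1, -1], "angular": [0, 0, 0], "hand": -1},
  {"delta_pos": [-0.1, -1, -1], "angular": [0, 0, 0], "hand": -1},
])

```text
t: 38.33
ee_pos: [0.6297, -0.1385, 0.1805]
orientation: [0.0, 0.995, 0.099, 0.001]
wrist_force: [-0.0, 0.8, -2.3]
grip_width: 0.0593
finger_force: 30.0
```

Emit:
servo_tool([
  {"delta_pos": [-0.1, -1, -1], "angular": [0, 0, 0], "hand": -1},
  {"delta_pos": [-0.1, -1, 0], "angular": [0, 0, 0], "hand": -1},
  {"delta_pos": [-0.1, -1, 0], "angular": [0, 0, 0], "hand": -1},
  {"delta_pos": [-0.1, -1, 0], "angular": [0, 0, 0], "hand": -1},
  {"delta_pos": [-0.1, -1, 0], "angular": [0, 0, 0], "hand": -1},
  {"delta_pos": [-0.1, -1, 0], "angular": [0, 0, 0], "hand": -1},
  {"delta_pos": [-0.1, -1, 0], "angular": [0, 0, 0], "hand": -1},
  {"delta_pos": [-0.1, -1, 0], "angular": [0, 0, 0], "hand": -1},
  {"delta_pos": [-0.1, -1, 0], "angular": [0, 0, 0], "hand": -1},
  {"delta_pos": [-0.1, -1, 0], "angular": [0, 0, 0], "hand": -1},
])

```text
t: 39.58
ee_pos: [0.5702, 0.0544, 0.1983]
orientation: [0.0, 0.995, 0.099, 0.0]
wrist_force: [-0.2, 0.6, -2.0]
grip_width: 0.0594
finger_force: 30.0
```

Emit:
servo_tool([
  {"delta_pos": [-0.1, -1, 0], "angular": [0, 0, 0], "hand": -1},
  {"delta_pos": [-0.1, -1, 0], "angular": [0, 0, 0], "hand": -1},
  {"delta_pos": [-0.1, -1, 0], "angular": [0, 0, 0], "hand": -1},
  {"delta_pos": [-0.1, -1, 0], "angular": [0, 0, 0], "hand": -1},
  {"delta_pos": [-0.1, -1, 0], "angular": [0, 0, 0], "hand": -1},
  {"delta_pos": [0, -1, 0], "angular": [0, 0, 0], "hand": -1},
  {"delta_pos": [0, -1, 0], "angular": [0, 0, 0], "hand": -1},
  {"delta_pos": [0, 0, 0], "angular": [0, 0, 0], "hand": -1},
  {"delta_pos": [0, 0, 0], "angular": [0, 0, 0], "hand": -1},
])

```text
t: 40.7
ee_pos: [0.5333, 0.1882, 0.1982]
orientation: [0.0, 0.995, 0.099, -0.0]
wrist_force: [-0.1, 0.7, -2.4]
grip_width: 0.0596
finger_force: 30.0
```

Run:
```python
from h import *
s=arm.observe(); print(s["grip_width"],s["wrist_force"]); go(.5344,.1892,.119,-78.63)
```

```text
0.05964975417844564 [-0.09520509  0.66190106 -2.40170451]
cur [0.5333 0.1882 0.1982] yaw -78.62 tilt z [ 0.e+00 -5.e-04 -1.e+00]
shift(now axes)/2cm [ 0.06 -0.04  3.96] turn z /4deg 0.0
```

Emit:
servo_tool([
  {"delta_pos": [0.06, -0.04, 1], "angular": [0, 0, 0], "hand": -1},
  {"delta_pos": [0, 0, 1], "angular": [0, 0, 0], "hand": -1},
  {"delta_pos": [0, 0, 1], "angular": [0, 0, 0], "hand": -1},
  {"delta_pos": [0, 0, 0.5], "angular": [0, 0, 0], "hand": -1},
  {"delta_pos": [0, 0, 0.3], "angular": [0, 0, 0], "hand": -1},
  {"delta_pos": [0, 0, 0.15], "angular": [0, 0, 0], "hand": -1},
  {"delta_pos": [0, 0, 0], "angular": [0, 0, 0], "hand": -1},
  {"delta_pos": [0, 0, 0], "angular": [0, 0, 0], "hand": -1},
])

```text
t: 41.7
ee_pos: [0.5346, 0.1895, 0.1199]
orientation: [-0.0, 0.995, 0.099, 0.001]
wrist_force: [0.0, 0.5, -2.5]
grip_width: 0.0594
finger_force: 30.0
```

Emit:
servo_tool([
  {"delta_pos": [0, 0, 0], "angular": [0, 0, 0], "hand": 0.4},
  {"delta_pos": [0, 0, 0], "angular": [0, 0, 0], "hand": 0.6},
  {"delta_pos": [0, 0, 0], "angular": [0, 0, 0], "hand": 0.6},
  {"delta_pos": [0, 0, -0.5], "angular": [0, 0, 0], "hand": 0.6},
  {"delta_pos": [0, 0, -1], "angular": [0, 0, 0], "hand": 0.6},
  {"delta_pos": [0, 0, -1], "angular": [0, 0, 0], "hand": 0.6},
  {"delta_pos": [0, 0, -1], "angular": [0, 0, 0], "hand": 0.6},
  {"delta_pos": [0, 0, -1], "angular": [0, 0, 0], "hand": 0.6},
  {"delta_pos": [0, 0, -0.7], "angular": [0, 0, 0], "hand": 0.8},
  {"delta_pos": [0, 0, 0], "angular": [0, 0, 0], "hand": 1},
])

```text
t: 42.95
ee_pos: [0.535, 0.1896, 0.2248]
orientation: [-0.0, 0.995, 0.099, 0.001]
wrist_force: [-0.6, -0.1, -0.1]
grip_width: 0.0904
finger_force: 0.0
```

Run:
```python
from h import *
placed("wrist"); tins("top"); placed("top"); go(.5975,-.3485,.2,-78.63)
```

```text
wrist placed 5862 in rack mm [40.  48.1] r 30.3 z [0.1289 0.1311 0.1325]
wrist placed 236 in rack mm [ 0.7 -1.1] r 14.1 z [0.1173 0.1345 0.1488]
wrist placed 4290 in rack mm [-39.7 -47.4] r 30.2 z [0.1297 0.1312 0.1326]
top tin 308 [379. 190.] centre mm [ 594.9 -348.3] r 30.4 box [369 180  21  20]
top placed 167 in rack mm [-50.4 -55.7] r 25.2 z [0.1242 0.1309 0.1355]
cur [0.5337 0.1894 0.2223] yaw -78.63 tilt z [-1.7e-03 -2.0e-04 -1.0e+00]
shift(now axes)/2cm [-2.17 26.99  1.12] turn z /4deg 0.0
```

Yellow is in its pocket within 1 mm, with its top at 131 mm. Red next.

Emit:
servo_tool([
  {"delta_pos": [-0.08, 1, 0], "angular": [0, 0, 0], "hand": 1},
  {"delta_pos": [-0.08, 1, 0], "angular": [0, 0, 0], "hand": 1},
  {"delta_pos": [-0.08, 1, 0], "angular": [0, 0, 0], "hand": 1},
  {"delta_pos": [-0.08, 1, 0], "angular": [0, 0, 0], "hand": 1},
  {"delta_pos": [-0.08, 1, 0], "angular": [0, 0, 0], "hand": 1},
  {"delta_pos": [-0.08, 1, 0], "angular": [0, 0, 0], "hand": 1},
  {"delta_pos": [-0.08, 1, 0], "angular": [0, 0, 0], "hand": 1},
  {"delta_pos": [-0.08, 1, 0], "angular": [0, 0, 0], "hand": 1},
  {"delta_pos": [-0.08, 1, 0], "angular": [0, 0, 0], "hand": 1},
  {"delta_pos": [-0.08, 1, 0], "angular": [0, 0, 0], "hand": 1},
])

```text
t: 44.35
ee_pos: [0.5581, -0.0111, 0.2233]
orientation: [0.0, 0.995, 0.099, 0.0]
wrist_force: [-0.6, -0.0, 0.3]
grip_width: 0.0917
finger_force: 0.0
```

Emit:
servo_tool([
  {"delta_pos": [-0.08, 1, 0], "angular": [0, 0, 0], "hand": 1},
  {"delta_pos": [-0.08, 1, 0], "angular": [0, 0, 0], "hand": 1},
  {"delta_pos": [-0.08, 1, 0], "angular": [0, 0, 0], "hand": 1},
  {"delta_pos": [-0.08, 1, 0], "angular": [0, 0, 0], "hand": 1},
  {"delta_pos": [-0.08, 1, 0], "angular": [0, 0, 0], "hand": 1},
  {"delta_pos": [-0.08, 1, 0], "angular": [0, 0, 0], "hand": 1},
  {"delta_pos": [-0.08, 1, 0], "angular": [0, 0, 0], "hand": 1},
  {"delta_pos": [-0.08, 1, 0], "angular": [0, 0, 0], "hand": 1},
  {"delta_pos": [-0.08, 1, 0], "angular": [0, 0, 0], "hand": 1},
  {"delta_pos": [-0.08, 1, 0], "angular": [0, 0, 0], "hand": 1},
])

```text
t: 45.6
ee_pos: [0.5819, -0.2104, 0.2233]
orientation: [0.0, 0.995, 0.099, 0.0]
wrist_force: [-0.2, -1.1, 0.2]
grip_width: 0.092
finger_force: 0.0
```

Emit:
servo_tool([
  {"delta_pos": [-0.08, 1, 0.3], "angular": [0, 0, 0], "hand": 1},
  {"delta_pos": [-0.08, 1, 0.3], "angular": [0, 0, 0], "hand": 1},
  {"delta_pos": [-0.08, 1, 0.3], "angular": [0, 0, 0], "hand": 1},
  {"delta_pos": [-0.08, 1, 0.3], "angular": [0, 0, 0], "hand": 1},
  {"delta_pos": [-0.08, 1, 0.3], "angular": [0, 0, 0], "hand": 1},
  {"delta_pos": [-0.08, 1, 0.3], "angular": [0, 0, 0], "hand": 1},
  {"delta_pos": [-0.08, 1, 0.3], "angular": [0, 0, 0], "hand": 1},
  {"delta_pos": [0, 0, 0], "angular": [0, 0, 0], "hand": 1},
  {"delta_pos": [0, 0, 0], "angular": [0, 0, 0], "hand": 1},
])

```text
t: 46.72
ee_pos: [0.5985, -0.3482, 0.1813]
orientation: [-0.0, 0.995, 0.099, 0.0]
wrist_force: [-0.2, -0.4, -0.1]
grip_width: 0.092
finger_force: 0.0
```

Run:
```python
from h import *
tins("wrist"); go(.5966,-.349,.037,-78.63)
```

```text
wrist tin 3324 [283. 205.] centre mm [ 596.3 -349.1] r 30.0 box [250 173  67  65]
cur [ 0.5986 -0.3479  0.1816] yaw -78.59 tilt z [ 2.e-04  1.e-04 -1.e+00]
shift(now axes)/2cm [-0.11  0.03  7.23] turn z /4deg 0.01
```

Emit:
servo_tool([
  {"delta_pos": [-0.11, 0.03, 1], "angular": [0, 0, 0], "hand": 1},
  {"delta_pos": [0, 0, 1], "angular": [0, 0, 0], "hand": 1},
  {"delta_pos": [0, 0, 1], "angular": [0, 0, 0], "hand": 1},
  {"delta_pos": [0, 0, 1], "angular": [0, 0, 0], "hand": 1},
  {"delta_pos": [0, 0, 1], "angular": [0, 0, 0], "hand": 1},
  {"delta_pos": [0, 0, 1], "angular": [0, 0, 0], "hand": 1},
  {"delta_pos": [0, 0, 1], "angular": [0, 0, 0], "hand": 1},
  {"delta_pos": [0, 0, 0.2], "angular": [0, 0, 0], "hand": 1},
  {"delta_pos": [0, 0, 0], "angular": [0, 0, 0], "hand": -1},
  {"delta_pos": [0, 0, 0], "angular": [0, 0, 0], "hand": -1},
])

```text
t: 48.02
ee_pos: [0.597, -0.3501, 0.0385]
orientation: [0.001, 0.995, 0.099, 0.001]
wrist_force: [0.7, 0.0, 0.3]
grip_width: 0.0736
finger_force: 0.0
```

Emit:
servo_tool([
  {"delta_pos": [0, 0, 0], "angular": [0, 0, 0], "hand": -1},
  {"delta_pos": [0, 0, 0], "angular": [0, 0, 0], "hand": -1},
  {"delta_pos": [0, 0, -0.3], "angular": [0, 0, 0], "hand": -1},
  {"delta_pos": [0, 0, -0.8], "angular": [0, 0, 0], "hand": -1},
  {"delta_pos": [0, 0, -1], "angular": [0, 0, 0], "hand": -1},
  {"delta_pos": [0, 0, -1], "angular": [0, 0, 0], "hand": -1},
  {"delta_pos": [0.2, -0.6, -1], "angular": [0, 0, 0], "hand": -1},
  {"delta_pos": [0.2, -1, -1], "angular": [0, 0, 0], "hand": -1},
  {"delta_pos": [0.2, -1, -1], "angular": [0, 0, 0], "hand": -1},
  {"delta_pos": [0.2, -1, -1], "angular": [0, 0, 0], "hand": -1},
])

```text
t: 49.28
ee_pos: [0.5979, -0.2742, 0.181]
orientation: [0.0, 0.995, 0.099, 0.0]
wrist_force: [0.2, 0.1, -2.7]
grip_width: 0.0593
finger_force: 30.0
```

Emit:
servo_tool([
  {"delta_pos": [0.25, -1, -1], "angular": [0, 0, 0], "hand": -1},
  {"delta_pos": [0.25, -1, -0.3], "angular": [0, 0, 0], "hand": -1},
  {"delta_pos": [0.25, -1, 0], "angular": [0, 0, 0], "hand": -1},
  {"delta_pos": [0.25, -1, 0], "angular": [0, 0, 0], "hand": -1},
  {"delta_pos": [0.25, -1, 0], "angular": [0, 0, 0], "hand": -1},
  {"delta_pos": [0.25, -1, 0], "angular": [0, 0, 0], "hand": -1},
  {"delta_pos": [0.25, -1, 0], "angular": [0, 0, 0], "hand": -1},
  {"delta_pos": [0.25, -1, 0], "angular": [0, 0, 0], "hand": -1},
  {"delta_pos": [0.25, -1, 0], "angular": [0, 0, 0], "hand": -1},
  {"delta_pos": [0.25, -1, 0], "angular": [0, 0, 0], "hand": -1},
])

```text
t: 50.52
ee_pos: [0.6074, -0.0684, 0.2053]
orientation: [0.0, 0.995, 0.099, 0.0]
wrist_force: [0.5, 0.6, -1.8]
grip_width: 0.0596
finger_force: 30.0
```

Emit:
servo_tool([
  {"delta_pos": [0.25, -1, 0], "angular": [0, 0, 0], "hand": -1},
  {"delta_pos": [0.25, -1, 0], "angular": [0, 0, 0], "hand": -1},
  {"delta_pos": [0.25, -1, 0], "angular": [0, 0, 0], "hand": -1},
  {"delta_pos": [0.25, -1, 0], "angular": [0, 0, 0], "hand": -1},
  {"delta_pos": [0.25, -1, 0], "angular": [0, 0, 0], "hand": -1},
  {"delta_pos": [0.25, -1, 0], "angular": [0, 0, 0], "hand": -1},
  {"delta_pos": [0.25, -1, 0], "angular": [0, 0, 0], "hand": -1},
  {"delta_pos": [0.25, -1, 0], "angular": [0, 0, 0], "hand": -1},
  {"delta_pos": [0.25, -1, 0], "angular": [0, 0, 0], "hand": -1},
])

```text
t: 51.65
ee_pos: [0.6161, 0.1169, 0.2053]
orientation: [0.0, 0.995, 0.099, 0.0]
wrist_force: [-0.1, -0.1, -2.7]
grip_width: 0.0594
finger_force: 30.0
```

Run:
```python
from h import *
s=arm.observe(); print(s["grip_width"],s["wrist_force"]); go(.6128,.2050,.119,-78.63)
```

```text
0.059399706887558947 [-0.08153033 -0.11309183 -2.7490566 ]
cur [0.6161 0.1169 0.2053] yaw -78.63 tilt z [ 1.e-04 -0.e+00 -1.e+00]
shift(now axes)/2cm [ 0.71 -4.35  4.32] turn z /4deg 0.0
```

Emit:
servo_tool([
  {"delta_pos": [0.2, -1, 0], "angular": [0, 0, 0], "hand": -1},
  {"delta_pos": [0.2, -1, 0], "angular": [0, 0, 0], "hand": -1},
  {"delta_pos": [0.2, -1, 0], "angular": [0, 0, 0], "hand": -1},
  {"delta_pos": [0.1, -1, 0], "angular": [0, 0, 0], "hand": -1},
  {"delta_pos": [0, -0.35, 0], "angular": [0, 0, 0], "hand": -1},
  {"delta_pos": [0, 0, 0], "angular": [0, 0, 0], "hand": -1},
  {"delta_pos": [0, 0, 1], "angular": [0, 0, 0], "hand": -1},
  {"delta_pos": [0, 0, 1], "angular": [0, 0, 0], "hand": -1},
  {"delta_pos": [0, 0, 0], "angular": [0, 0, 0], "hand": -1},
  {"delta_pos": [0, 0, 0], "angular": [0, 0, 0], "hand": -1},
])

```text
t: 52.9
ee_pos: [0.6126, 0.2033, 0.1651]
orientation: [0.0, 0.995, 0.099, -0.0]
wrist_force: [-0.5, 0.6, -1.9]
grip_width: 0.0595
finger_force: 30.0
```

Run:
```python
from h import *
s=arm.observe(); print(s["grip_width"],s["wrist_force"]); go(.6128,.2050,.119,-78.63)
```

```text
0.059507131026270435 [-0.54473887  0.61789494 -1.86966243]
cur [0.6126 0.2033 0.1651] yaw -78.65 tilt z [-3.e-04 -1.e-04 -1.e+00]
shift(now axes)/2cm [ 0.03 -0.08  2.3 ] turn z /4deg -0.0
```

Emit:
servo_tool([
  {"delta_pos": [0.03, -0.08, 1], "angular": [0, 0, 0], "hand": -1},
  {"delta_pos": [0, 0, 0.7], "angular": [0, 0, 0], "hand": -1},
  {"delta_pos": [0, 0, 0.4], "angular": [0, 0, 0], "hand": -1},
  {"delta_pos": [0, 0, 0.15], "angular": [0, 0, 0], "hand": -1},
  {"delta_pos": [0, 0, 0], "angular": [0, 0, 0], "hand": -1},
  {"delta_pos": [0, 0, 0], "angular": [0, 0, 0], "hand": -1},
])

```text
t: 53.65
ee_pos: [0.6133, 0.2053, 0.121]
orientation: [-0.0, 0.995, 0.099, 0.001]
wrist_force: [-0.4, 0.3, -2.4]
grip_width: 0.0596
finger_force: 30.0
```

Emit:
servo_tool([
  {"delta_pos": [0, 0, 0], "angular": [0, 0, 0], "hand": 0.4},
  {"delta_pos": [0, 0, 0], "angular": [0, 0, 0], "hand": 0.6},
  {"delta_pos": [0, 0, 0], "angular": [0, 0, 0], "hand": 0.6},
  {"delta_pos": [0, 0, -0.5], "angular": [0, 0, 0], "hand": 0.6},
  {"delta_pos": [0, 0, -1], "angular": [0, 0, 0], "hand": 0.6},
  {"delta_pos": [0, 0, -1], "angular": [0, 0, 0], "hand": 0.6},
  {"delta_pos": [0, 0, -1], "angular": [0, 0, 0], "hand": 0.6},
  {"delta_pos": [0, 0, -1], "angular": [0, 0, 0], "hand": 0},
  {"delta_pos": [0, 0, -0.7], "angular": [0, 0, 0], "hand": -1},
  {"delta_pos": [0, 0, 0], "angular": [0, 0, 0], "hand": -1},
])

```text
t: 54.9
ee_pos: [0.6136, 0.2054, 0.2259]
orientation: [-0.0, 0.995, 0.099, 0.001]
wrist_force: [-0.9, 0.7, -0.2]
grip_width: 0.0458
finger_force: 0.0
```

Run:
```python
from h import *
im,W,c=placed("wrist"); im,W,c=tins("top"); save("t9",im,1.4); placed("top")
R0=np.array([.5641,.2442]);a=np.radians(11.37); ex=np.array([np.cos(a),np.sin(a)]); ey=np.array([-ex[1],ex[0]])
b=R0-.148*ex-.07*ey; print("button",b); go(b[0],b[1],.12,-78.63)
```

```text
wrist placed 4473 in rack mm [40.4 48.3] r 30.3 z [0.1266 0.1312 0.1325]
wrist placed 4267 in rack mm [ 40.4 -47.4] r 30.0 z [0.1298 0.1313 0.1326]
wrist placed 3445 in rack mm [-39.2 -47.3] r 30.2 z [0.1283 0.1313 0.1326]
top placed 195 in rack mm [ 31.6 -54.1] r 26.0 z [0.1217 0.1308 0.1352]
top placed 171 in rack mm [42.1 47. ] r 29.5 z [0.1256 0.1305 0.1347]
top placed 273 in rack mm [-41.4 -48.5] r 29.3 z [0.125  0.1305 0.135 ]
button [0.43280465 0.14639646]
cur [0.6123 0.2051 0.2232] yaw -78.63 tilt z [-1.9e-03 -3.0e-04 -1.0e+00]
shift(now axes)/2cm [-9.37  1.11  5.18] turn z /4deg 0.0
```

View pics/t9.png

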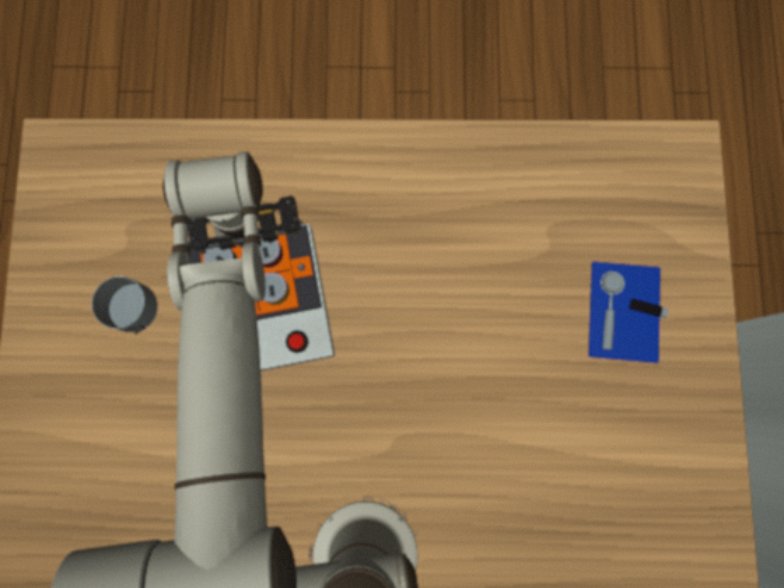

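All three tins are in their pockets within 1 mm, with tops at 131 mm. The table is clear apart from the pot, board, lighter and spoon, all still in place. Next the button, whose top is at pixel (297,341).

Emit:
servo_tool([
  {"delta_pos": [-1, 0.11, 0], "angular": [0, 0, 0], "hand": -1},
  {"delta_pos": [-1, 0.11, 0], "angular": [0, 0, 0], "hand": -1},
  {"delta_pos": [-1, 0.11, 0], "angular": [0, 0, 0], "hand": -1},
  {"delta_pos": [-1, 0.11, 0], "angular": [0, 0, 0], "hand": -1},
  {"delta_pos": [-1, 0.11, 0], "angular": [0, 0, 0], "hand": -1},
  {"delta_pos": [-1, 0.11, 0], "angular": [0, 0, 0], "hand": -1},
  {"delta_pos": [-1, 0.11, 0], "angular": [0, 0, 0], "hand": -1},
  {"delta_pos": [-1, 0.11, 0], "angular": [0, 0, 0], "hand": -1},
  {"delta_pos": [-1, 0.11, 0], "angular": [0, 0, 0], "hand": -1},
  {"delta_pos": [-0.35, 0.11, 0], "angular": [0, 0, 0], "hand": -1},
])

```text
t: 56.3
ee_pos: [0.4327, 0.1466, 0.2235]
orientation: [-0.0, 0.995, 0.099, -0.001]
wrist_force: [0.8, -0.3, -0.5]
grip_width: 0.0005
finger_force: 0.0
```

Emit:
servo_tool([
  {"delta_pos": [0, 0, 1], "angular": [0, 0, 0], "hand": -1},
  {"delta_pos": [0, 0, 1], "angular": [0, 0, 0], "hand": -1},
  {"delta_pos": [0, 0, 1], "angular": [0, 0, 0], "hand": -1},
  {"delta_pos": [0, 0, 1], "angular": [0, 0, 0], "hand": -1},
  {"delta_pos": [0, 0, 1], "angular": [0, 0, 0], "hand": -1},
  {"delta_pos": [0, 0, 0], "angular": [0, 0, 0], "hand": -1},
  {"delta_pos": [0, 0, 0], "angular": [0, 0, 0], "hand": -1},
])

```text
t: 57.18
ee_pos: [0.4344, 0.1468, 0.1249]
orientation: [0.0, 0.995, 0.099, 0.0]
wrist_force: [-0.1, 1.3, 0.3]
grip_width: 0.0007
finger_force: 0.0
```

Run:
```python
from h import *
s=arm.observe(); print(s["grip_width"],s["wrist_force"]); go(.4328,.1464,.077,-78.63)
im,W,c=cloud("wrist"); hsv=cv2.cvtColor(im,cv2.COLOR_RGB2HSV)
m=((hsv[...,0]<6)|(hsv[...,0]>174))&(hsv[...,1]>150)&(hsv[...,2]>70)&(np.hypot(W[...,0]-.433,W[...,1]-.146)<.03)
p=W[m]; print(m.sum(),cv2.minEnclosingCircle(p[:,:2].astype(np.float32)*1000),np.nanpercentile(p[:,2],[5,50,95])); placed("wrist")
```

```text
0.000716674080842314 [-0.10584456  1.25584597  0.34694333]
cur [0.4344 0.1468 0.1249] yaw -78.63 tilt z [ 7.e-04  1.e-04 -1.e+00]
shift(now axes)/2cm [-0.08  0.    2.39] turn z /4deg 0.0
1291 ((432.4110412597656, 145.19471740722656), 16.945316314697266) [0.0626353  0.06670275 0.06786148]
wrist placed 15170 in rack mm [-39.5 -47.5] r 30.0 z [0.1299 0.1312 0.1325]
wrist placed 1818 in rack mm [-137.2  -69.3] r 16.0 z [0.1177 0.1363 0.1489]
```

Emit:
servo_tool([
  {"delta_pos": [-0.1, 0.05, 0.8], "angular": [0, 0, 0], "hand": -1},
  {"delta_pos": [0, 0, 0.8], "angular": [0, 0, 0], "hand": -1},
  {"delta_pos": [0, 0, 0.3], "angular": [0, 0, 0], "hand": -1},
  {"delta_pos": [0, 0, 0.15], "angular": [0, 0, 0], "hand": -1},
  {"delta_pos": [0, 0, 0.1], "angular": [0, 0, 0], "hand": -1},
  {"delta_pos": [0, 0, 0.1], "angular": [0, 0, 0], "hand": -1},
  {"delta_pos": [0, 0, 0], "angular": [0, 0, 0], "hand": -1},
  {"delta_pos": [0, 0, 0], "angular": [0, 0, 0], "hand": -1},
])

```text
t: 58.28
ee_pos: [0.4322, 0.1455, 0.08]
orientation: [0.0, 0.995, 0.099, -0.0]
wrist_force: [-4.3, 0.2, 8.1]
grip_width: 0.0005
finger_force: 3.9
```

The force of 8 N is above the 5 N spring, so the button is at its stop. I press a touch more, then back off and check.

Emit:
servo_tool([
  {"delta_pos": [0, 0, 0.1], "angular": [0, 0, 0], "hand": -1},
  {"delta_pos": [0, 0, 0], "angular": [0, 0, 0], "hand": -1},
  {"delta_pos": [0, 0, 0], "angular": [0, 0, 0], "hand": -1},
])

```text
t: 58.65
ee_pos: [0.4324, 0.1455, 0.0797]
orientation: [0.0, 0.995, 0.099, -0.0]
wrist_force: [-12.3, -0.9, 22.9]
grip_width: 0.0006
finger_force: 11.6
```

Emit:
servo_tool([
  {"delta_pos": [0, 0, -0.5], "angular": [0, 0, 0], "hand": -1},
  {"delta_pos": [0, 0, -1], "angular": [0, 0, 0], "hand": -1},
  {"delta_pos": [0, 0, -1], "angular": [0, 0, 0], "hand": -1},
  {"delta_pos": [0, 0, -1], "angular": [0, 0, 0], "hand": -1},
  {"delta_pos": [0, 0, -1], "angular": [0, 0, 0], "hand": -1},
  {"delta_pos": [0, 0, -1], "angular": [0, 0, 0], "hand": -1},
  {"delta_pos": [0, 0, -1], "angular": [0, 0, 0], "hand": -1},
  {"delta_pos": [0, 0, -1], "angular": [0, 0, 0], "hand": -1},
  {"delta_pos": [0, 0, 0], "angular": [0, 0, 0], "hand": -1},
  {"delta_pos": [0, 0, 0], "angular": [0, 0, 0], "hand": -1},
])

```text
t: 59.9
ee_pos: [0.4319, 0.1454, 0.2265]
orientation: [-0.0, 0.995, 0.099, -0.0]
wrist_force: [-0.5, 0.4, 0.7]
grip_width: 0.0005
finger_force: 0.0
```

Run:
```python
from h import *
s=arm.observe(); print(s["ee_pos"],s["wrist_force"])
im,W,c=placed("wrist"); tins("top"); hsv=cv2.cvtColor(im,cv2.COLOR_RGB2HSV)
m=((hsv[...,0]<6)|(hsv[...,0]>174))&(hsv[...,1]>150)&(hsv[...,2]>70)&(np.hypot(W[...,0]-.433,W[...,1]-.146)<.03)
print("button z",np.nanpercentile(W[m][:,2],[50,90]))
org=(hsv[...,0]>4)&(hsv[...,0]<17)&(hsv[...,1]>170)&(W[...,2]<.09)&(W[...,2]>.07); print("rack floor z",np.nanpercentile(W[org][:,2],[5,50,95]))
save("w10",im,1.2)
```

```text
[0.43186327 0.14542012 0.22647142] [-0.46014725  0.44046442  0.67215292]
wrist placed 361 in rack mm [-5.6 -0.6] r 11.3 z [0.117  0.1333 0.1487]
wrist placed 6171 in rack mm [-39.4 -47.2] r 30.2 z [0.1298 0.1312 0.1325]
button z [0.06664814 0.06762896]
rack floor z [0.07960277 0.08108743 0.08428488]
```

View pics/w10.png

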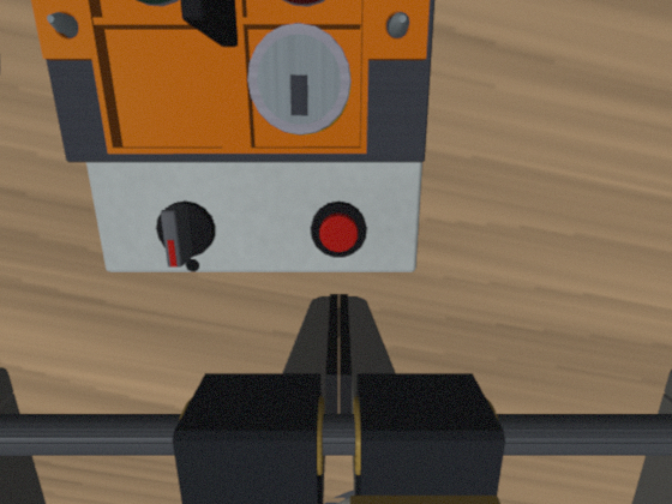

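The view shows the button out again at (338,232) and the knob's red line pointing to the front. The ears are down over the pegs and the yellow tin is seated. I hand in.

```bash
python3 -c "
from h import *
placed('top'); print(job_done())"
```

```text
top placed 351 in rack mm [ 38.2 -48. ] r 30.2 z [0.1247 0.1304 0.1349]
top placed 361 in rack mm [39.4 47.2] r 30.8 z [0.1226 0.1304 0.1345]
the job is handed in; nothing more can be done
None
```

The job is handed in, but `job_done()` gave no verdict: the plate measured level, the rack is seated on both pegs, all three tins (green, yellow, red) stand upright in their own pockets, and the start button was pressed to its stop and released at about 60 s of the 210 s.

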